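# Ballast and pin a custom keyboard case

### The job

Fit out the upturned keyboard case in the jig: lay every loose brass weight flat in a pocket of its own, and only then press the jig's lever down until its pawl catches it. With the lever caught, lift the mallet off its two hooks, knock both sprung pins down with it until they catch fully home (drive them with nothing but the mallet), and hang the mallet back on both hooks the way it hung. Leave the other things on the desk where they are.

Things in the scene. Friction and masses are not known exactly. Their poses are not given: they have to be found in the camera images.
- jig: Fixed steel jig, 390 mm long (its y) and 150 mm deep (its x, +x is the side away from the robot), holding an upturned grey keyboard case 360 x 130 mm, whose top is 34 mm above the desk. Origin: middle of the jig at desk height, z up. The case has four open pockets in a row along y, 60 mm apart, each 92 mm (along x) by 42 mm (along y), 10 mm deep, black felt floor 24 mm above the desk.
- pocket0 (a point): Middle of the floor of pocket 0, at y = -90 mm in the jig's frame, axes as the jig's. Any weight may go in any pocket, lying along the jig's x.
- pocket1 (a point): Middle of the floor of pocket 1, at y = -30 mm in the jig's frame, axes as the jig's. Any weight may go in any pocket, lying along the jig's x.
- pocket2 (a point): Middle of the floor of pocket 2, at y = 30 mm in the jig's frame, axes as the jig's. Any weight may go in any pocket, lying along the jig's x.
- pocket3 (a point): Middle of the floor of pocket 3, at y = 90 mm in the jig's frame, axes as the jig's. Any weight may go in any pocket, lying along the jig's x.
- weight0: Brass bar 80 x 30 x 28 mm (its x, y, z), about 0.5 kg, lying on the desk on its 80 x 30 face; may be absent. Origin: centre of its underside. Once in a pocket it stands 18 mm proud of the case, so hold it by its upper part there.
- weight1: Brass bar 80 x 30 x 28 mm (its x, y, z), about 0.5 kg, lying on the desk on its 80 x 30 face; may be absent. Origin: centre of its underside. Once in a pocket it stands 18 mm proud of the case, so hold it by its upper part there.
- weight2: Brass bar 80 x 30 x 28 mm (its x, y, z), about 0.5 kg, lying on the desk on its 80 x 30 face; may be absent. Origin: centre of its underside. Once in a pocket it stands 18 mm proud of the case, so hold it by its upper part there.
- weight3: Brass bar 80 x 30 x 28 mm (its x, y, z), about 0.5 kg, lying on the desk on its 80 x 30 face; may be absent. Origin: centre of its underside. Once in a pocket it stands 18 mm proud of the case, so hold it by its upper part there.
- pin_left (a joint): Travel of the pin at the jig's +y end, m: 0 up, grows as it is driven down, stop at 0.022. A spring (2 to 6 N, about 8 N with the catch) lifts it again unless it has passed about 0.019, where a hidden catch holds it for good (it then reads about 0.018).
- pin_right (a joint): The same for the pin at the jig's -y end.
- pin_left_top (a point): Middle of the round flat head (22 mm across) of the steel pin at x = 0, y = +150 mm in the jig's frame; 64 mm above the desk when up, 42 to 46 mm when home. Moves with the pin. Around it the case's boss is 38 mm above the desk.
- pin_right_top (a point): The same for the pin at y = -150 mm in the jig's frame.
- lever (a joint): Angle of the lever, rad: 0 up (rises 0.5 rad towards the robot), about 0.5 level, stop at 0.53. A spring lifts it until it has passed about 0.49, where the sprung pawl at its tip catches it for good (it then reads about 0.48). It takes about 10 N at the pad. It also slides a clamp jaw against the case.
- lever_pad (a point): Middle of the top of the black press pad (50 x 36 mm) on the steel lever. Hinge along the jig's y at x = +70, y = -235 mm, 35 mm high in the jig's frame; the lever points to the jig's -x. The pad's top is 115 mm from the hinge along the lever and 13 mm above its line; 48 mm above the desk when caught. The pawl's post (65 mm high) begins 48 mm beyond, towards the robot.
- mallet: Mallet, 0.24 kg: black cylindrical head 44 mm across, 90 mm long (its z, faces alike); wooden handle 22 mm (y) x 26 mm (z) through the head's middle, x from -50 to +170 mm. Origin: head's centre. Hangs with the handle level on two hooks, pointing to the robot, head upright at its far end. Centre of mass at x = 22 mm; free to grip from above, across y, at x = 55 mm.
- stand: Fixed mallet stand: wooden foot with two steel J-hooks at x = -36 and +130 mm. Origin at desk height under the head of the hanging mallet, axes as the mallet's. The handle rests on the hooks 85 mm above the desk, its axis at y = 0, 98 mm up; hook posts (+y) and lips (-y) reach 116 mm high and leave 32 mm for the handle, 38 mm at the lips' tips.
- mouse: Black computer mouse, 115 x 58 x 36 mm, origin under its centre. Not part of the job: leave it where it is.
- phone: Black phone, 150 x 74 x 9 mm, origin under its centre. Not part of the job: leave it where it is.
- tin: Low round metal tin, 66 mm across, 35 mm high, origin under its centre. Not part of the job: leave it where it is.
- screwdriver: Screwdriver lying along its x, handle to -x, origin under its middle. Not part of the job: leave it where it is.
- gamepad: White game controller, about 100 x 160 x 36 mm, origin under its centre. Not part of the job: leave it where it is.
- mug: White mug, 82 mm across, 95 mm high, origin under its centre. Not part of the job: leave it where it is.
- drink_can: Plain drink can, 66 mm across, 122 mm high, origin under its centre. Not part of the job: leave it where it is.
There are look-alikes about, which are no part of the job. What is shaped like the weight0 but blue is not meant.

How it is judged:
By the outcome, as a careful person would: the job done as asked, in the order asked, and still so for the second after the job is handed in, with the robot touching nothing.
Of weight0, weight1, weight2, weight3 only 2 to 4 are there at a start; the rules pass over those that are not, and their reading is None.
At some moment in a run one of weight0, weight1, weight2, weight3 may be knocked a few centimetres aside while the robot is not near it.
It also fails if it takes over 210 s, if anything falls off the work surface, if the arm or the gripper's body presses on something with over 40 N, if the wrist force passes 120 N, or if a joint passes its speed limit or range.

### The arm

A 6-joint arm with a two-finger parallel gripper is mounted at the origin on the work surface. World frame = base frame: x ahead of the robot, y to its left, z up, the work surface at z = 0. Lengths are in mm, angles in rad, forces in N, time in s.
With the tool pointing down it reaches from about 275 to 1000 mm from the base axis. Payload 8.4 kg.
Tool frame: the origin (TCP) lies midway between the tips of the shut fingers; the grasp point (between the pads) lies 19 mm behind it; z points along the fingers, y is the line along which they close (so a half turn about z gives the same grasp; the last joint's range is limited). The gripper opens to 85 mm and grips with 20 to 120 N. Pads are 22 mm wide; open, the fingers measure 114 mm over their backs; the gripper's body (76 mm by 85 mm) begins 54 mm behind the grasp point. The pads swing forward as they close: fully open they stand 13 mm farther back than shut.
Start: joints at [-1.331, 0.353, 1.633, -0, 1.155, -0.002], TCP at [149.655, -606.821, 231.281] pointing down, gripper open.
Joint ranges: [-2.63, 2.63], [-0.92, 2.1], [0.06, 2.66], [-1.3, 4.44], [0, 2.69], [-3.02, 3.02]. Speed limits (rad/s): [2.22, 2.22, 2.79, 3.14, 3.14, 3.14].

### API

Orientations are given as [roll, pitch, yaw] about the fixed x, y, z axes, in that order (R = Rz(yaw) Ry(pitch) Rx(roll)).
In Python, from rig import monitor, imaging, r gives the robot as it stands.
- The arm moves only by the tool drive_tool, never from a script. Its argument "plan" is a list of rows, each an object of numbers: "x", "y", "z": the shift along the tool's x, y, z in units of 50 mm (1.0 is 50 mm); "ax", "ay", "az": the turn, a rotation vector about the tool's x, y, z in units of 6 degrees (1.0 is 6 degrees); "hand": the finger opening in mm, from 0 to 85.4. In form: [{"x": .., "y": .., "z": .., "ax": .., "ay": .., "az": .., "hand": ..}, ...]. A call has 1 to 8 rows; each row is the pose to reach, as a shift and turn from the pose commanded when the call began, along the tool's axes at that moment; what a row does not reach only later rows make up. A row lasts 1/10 s, in which the tool goes at most 50 mm and 8.59 degrees, less where a joint would pass 70% of its speed; a pose out of reach is approached as far as the arm can. A call with a gripper value outside its range is refused whole. The fingers move at their own pace and stop on an object; "grip_force" is the grip in N (left out, the last holds). Time passes only in rows, so rows that repeat a pose let the fingers close. It gives the time, the measured TCP pose, the force, the opening and the grip force at its end, in the units of the state.
- monitor.sense(): the state, without advancing time (a new reading comes with each control period).
- imaging.grab_frame(name): name is "scene" or "top" or "wrist"; returns the picture (480x640x3 uint8, red, green, blue); there is no depth.
- imaging.camera_info(name): a dict with "mtx" (3x3 intrinsics, pixels), "dist" ([k1, k2, p1, p2, k3] as OpenCV has them; the pictures are not rectified), "R" (3x3) and "t" (3): a world point X has camera coordinates R X + t. Camera axes: x right, y down, z forward; pixel columns grow to the right and rows downward; lengths in mm; the calibration is good to about 2 mm. A picture is of the moment at which its call begins: read the wrist's pose just before it. camera_info takes no time and is no camera call; for the wrist camera it gives the pose at the moment of the call.
- r.sign_off(): hands the job in; it is judged then, once.
The state is a dict: "clock": time; "qpos": joint angles; "qvel": joint speeds; "joint_efforts": joint torques, N m; "eef_pos": TCP position; "tcp_rot": TCP orientation; "contact_force": force on the tool from outside, world axes, zero at the start; "wrist_torque": the same for the moment, N m; "opening": opening from 0.0 (shut) to 1.0 (fully open); "grasp_force": force on a finger pad.
Only numpy, scipy, OpenCV 4.12 (cv2) and the standard library are available. Lean on these libraries where they do the work, as an engineer would, in place of code of your own. Each camera call takes 0.05 s, during which the arm holds its last target. There are 200 camera calls.

## Working session

There is one attempt and no reset: what is moved stays moved. The work goes in short steps, Python scripts to look and compute and a tool call to move; the robot and the scene stay as the last step left them, time stands still between calls to the robot, and variables do not carry over. Pictures are saved under pics/ and viewed, at most 16 in all, crops included, and the job is handed in when it is done.

Besides the shell and the picture viewer there is one more tool, called as name(argument=value, ...), one argument or row to a line, values as JSON. drive_tool: Moves the arm, as the interface text tells. Its arguments: {"type":"object","properties":{"plan":{"type":"array","items":{"type":"object","properties":{"x":{"type":"number"},"y":{"type":"number"},"z":{"type":"number"},"ax":{"type":"number"},"ay":{"type":"number"},"az":{"type":"number"},"hand":{"type":"number"}}}},"grip_force":{"type":"number"}},"required":["plan"]}

```bash
mkdir -p pics; ls; python3 - <<'E'
from rig import monitor, imaging, r
import cv2
s=monitor.sense(); print(s)
for n in ("scene","top"):
    cv2.imwrite(f"pics/{n}0.png",imaging.grab_frame(n)[:,:,::-1])
    print(n,imaging.camera_info(n))
E
```

```text
pics
{'clock': 0.0, 'qpos': array([-1.33140159e+00,  3.53661107e-01,  1.63416073e+00,  7.20599399e-06,
        1.15517041e+00, -2.39384406e-03]), 'qvel': array([ 0.00185756,  0.00018043, -0.00125576, -0.00032762,  0.00224291,
        0.00263981]), 'joint_efforts': array([-2.03085765e-03, -6.05260062e+01, -3.42068946e+01, -9.49289961e-05,
        9.60917008e-03, -8.46439411e-05]), 'eef_pos': array([ 149.54119472, -606.34912032,  230.54219738]), 'tcp_rot': array([-3.14019308e+00, -9.93881137e-06,  2.41785660e-01]), 'contact_force': array([-0.10351245,  0.52251256,  0.74430239]), 'wrist_torque': array([ 0.03822833, -0.03120931, -0.02019963]), 'grasp_force': 0.0, 'opening': 1.0006659336364747}
scene {'mtx': array([[541.42619998,   0.        , 312.71652044],
       [  0.        , 541.42619998, 242.94145158],
       [  0.        ,   0.        ,   1.        ]]), 'dist': array([-0.10158541,  0.        ,  0.        ,  0.        ,  0.        ]), 'R': array([[ 0.40118697,  0.91581722,  0.01810624],
       [ 0.55427957, -0.22697821, -0.80078402],
       [-0.72926207,  0.33130003, -0.59867948]]), 't': array([-228.05735827, -231.49247002, 1797.63187273])}
top {'mtx': array([[452.69444015,   0.        , 317.2872983 ],
       [  0.        , 452.69444015, 236.98068723],
       [  0.        ,   0.        ,   1.        ]]), 'dist': array([-0.02337903,  0.        ,  0.        ,  0.        ,  0.        ]), 'R': array([[-0.02412516, -0.99935806, -0.02648474],
       [-0.99696625,  0.02601159, -0.07336002],
       [ 0.07400183,  0.02463457, -0.99695379]]), 't': array([  27.46237763,  533.47856754, 1120.0512473 ])}
```

View pics/top0.png

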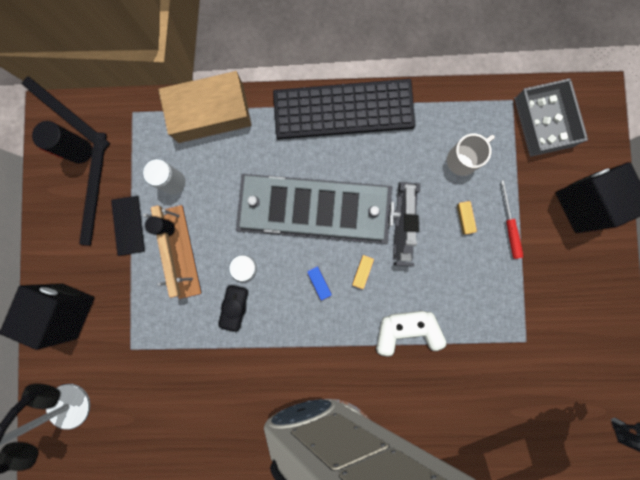

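View pics/scene0.png

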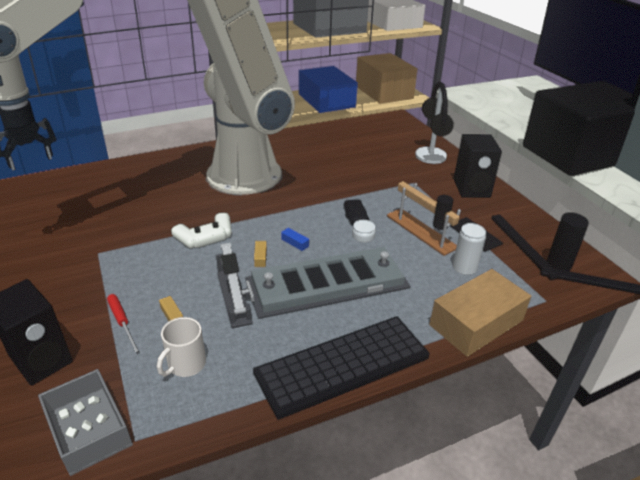

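The two yellow brass bars are at top-view (363,272) and (467,218). The blue look-alike is at (319,283), so it's not meant. The mallet hangs at (158,226), with its handle running to (172,295). The jig's pins are at (252,201) and (374,211).

```bash
cat > h.py <<'E'
import numpy as np, cv2
from scipy.spatial.transform import Rotation as Ro
from rig import monitor, imaging, r
def cast(ci,uv,z):
    uv=np.float64(uv).reshape(-1,1,2)
    d=cv2.undistortPoints(uv,ci["mtx"],ci["dist"]).reshape(-1,2)
    d=np.c_[d,np.ones(len(d))]@ci["R"]; c=-ci["R"].T@ci["t"]
    return c+d*((z-c[2])/d[:,2])[:,None]
def proj(ci,X):
    return cv2.projectPoints(np.float64(X).reshape(-1,1,3),cv2.Rodrigues(ci["R"])[0],np.float64(ci["t"]),ci["mtx"],ci["dist"])[0].reshape(-1,2)
def rect(ci,cnt,z):
    p=cast(ci,cnt.reshape(-1,2),z)[:,:2].astype(np.float32)
    (c,(w,h),a)=cv2.minAreaRect(p)
    if w<h: w,h,a=h,w,a+90
    return np.round(c,1),round(w,1),round(h,1),round((a+90)%180-90,1)
def blobs(m,amin=60):
    cs,_=cv2.findContours(m.astype(np.uint8),cv2.RETR_EXTERNAL,cv2.CHAIN_APPROX_NONE)
    return [c for c in cs if cv2.contourArea(c)>amin]
def yellow(im):
    h=cv2.cvtColor(im,cv2.COLOR_RGB2HSV); return cv2.inRange(h,(18,110,90),(32,255,255))
def go(xyz,yaw=None):
    "units of shift/turn to put a down-pointing tool at xyz, yaw (deg, of tool x axis)"
    s=monitor.sense(); R=Ro.from_euler('xyz',s["tcp_rot"])
    d=R.inv().apply(np.array(xyz)-s["eef_pos"])/50
    cur=s["tcp_rot"][2]
    a=np.zeros(3)
    if yaw is not None:
        a=np.degrees((R.inv()*Ro.from_euler('xyz',[np.pi,0,np.radians(yaw)])).as_rotvec())/6
    print("shift",d.round(3),"turn",a.round(2),"at",s["eef_pos"].round(1),np.degrees(s["tcp_rot"]).round(1),"t",round(s["clock"],1),"q6",s["qpos"][5].round(2))
E
python3 - <<'E'
from h import *
im=cv2.imread("pics/top0.png")[:,:,::-1].copy(); ci=imaging.camera_info("top")
for c in blobs(yellow(im)): print("yel",c.reshape(-1,2).mean(0),rect(ci,c,20))
h=cv2.cvtColor(im,cv2.COLOR_RGB2HSV)
print("pins",cast(ci,[(252,201),(374,211)],64).round(1))
g=cv2.cvtColor(im,cv2.COLOR_RGB2GRAY)
m=(g<50); m[:180]=0;m[235:]=0;m[:,:262]=0;m[:,365:]=0
for c in blobs(m): print("pocket",c.reshape(-1,2).mean(0),rect(ci,c,30))
print("pad",cast(ci,[(411,223)],90),"mallet handle end, head",cast(ci,[(173,293)],98),cast(ci,[(158,226)],143))
cv2.imwrite("pics/c1.png",cv2.resize(im[150:310,130:490,::-1],None,fx=2.2,fy=2.2,interpolation=cv2.INTER_CUBIC))
E
```

```text
yel [362.55405405 271.56756757] (array([443.9, -96.8]), 77.6, 28.3, -21.2)
yel [466.47435897 217.5       ] (array([ 573.1, -361.7]), 78.4, 31.6, 9.6)
pins [[ 623.1  170.5   64. ]
 [ 590.3 -126.    64. ]]
pad [[ 556.0805722  -209.43728144   90.        ]] mallet handle end, head [[405.0739493  354.44477171  98.        ]] [[559.4038698  373.22488194 143.        ]]
```

View pics/c1.png

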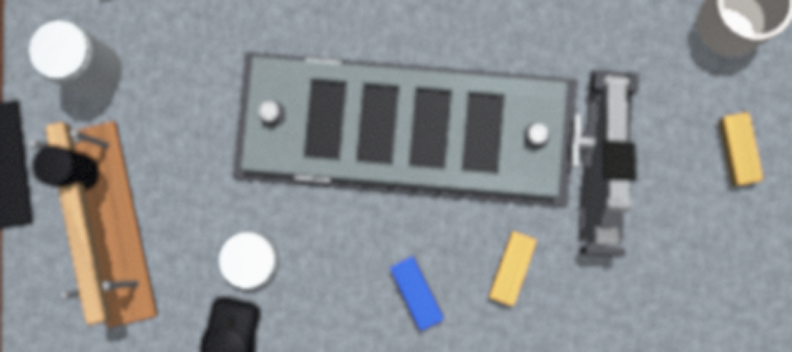

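Confirmed in the crop: the two bars at (513,270) and (742,150) are brass-yellow, and the one at (416,294) is blue. I'll do bar B (573,-362) first.

```bash
python3 - <<'E'
from h import *
go([573,-362,200],9.6)
ci=imaging.camera_info("wrist"); print("cam at",-ci["R"].T@ci["t"],ci["R"][2],ci["mtx"][0,0])
E
```

```text
shift [ 9.393 -2.717  0.616] turn [-0.01  0.    0.71] at [ 149.5 -606.4  230.6] [-179.9    0.    13.9] t 0.1 q6 -0.0
cam at [ 230.45104249 -585.29375635  372.41486272] [-0.31798841 -0.07728564 -0.94493931] 422.8266167978665
```

drive_tool(
  plan=[
    {"x":9.4,"y":-2.7,"z":0.6,"az":0.7,"hand":70},
    {"x":9.4,"y":-2.7,"z":0.6,"az":0.7,"hand":70},
    {"x":9.4,"y":-2.7,"z":0.6,"az":0.7,"hand":70},
    {"x":9.4,"y":-2.7,"z":0.6,"az":0.7,"hand":70},
    {"x":9.4,"y":-2.7,"z":0.6,"az":0.7,"hand":70},
    {"x":9.4,"y":-2.7,"z":0.6,"az":0.7,"hand":70},
    {"x":9.4,"y":-2.7,"z":0.6,"az":0.7,"hand":70},
    {"x":9.4,"y":-2.7,"z":0.6,"az":0.7,"hand":70},
  ],
)

```text
invalid input
```

```bash
python3 - <<'E'
from h import *
go([573,-362,200],9.6)
E
```

```text
shift [ 9.393 -2.717  0.616] turn [-0.01  0.    0.71] at [ 149.5 -606.4  230.6] [-179.9    0.    13.9] t 0.1 q6 -0.0
```

drive_tool(
  plan=[
    {"x":1,"y":-0.3,"z":0.0,"ax":0,"ay":0,"az":0.1,"hand":70},
    {"x":2,"y":-0.6,"z":0.1,"ax":0,"ay":0,"az":0.2,"hand":70},
    {"x":3,"y":-0.9,"z":0.2,"ax":0,"ay":0,"az":0.3,"hand":70},
    {"x":4,"y":-1.2,"z":0.3,"ax":0,"ay":0,"az":0.4,"hand":70},
    {"x":5,"y":-1.5,"z":0.4,"ax":0,"ay":0,"az":0.5,"hand":70},
    {"x":6,"y":-1.8,"z":0.5,"ax":0,"ay":0,"az":0.6,"hand":70},
    {"x":7,"y":-2.1,"z":0.6,"ax":0,"ay":0,"az":0.7,"hand":70},
    {"x":9.4,"y":-2.7,"z":0.6,"ax":0,"ay":0,"az":0.7,"hand":70},
  ],
)

```text
clock: 0.9
eef_pos: [495.0, -404.1, 201.4]
tcp_rot: [-3.14, 0.001, 0.168]
contact_force: [0.9, -0.7, -0.3]
opening: 0.817
grasp_force: 0.0
```

```bash
python3 - <<'E'
from h import *
go([573,-362,200],9.6)
E
```

```text
shift [ 1.678 -0.57   0.027] turn [-0.01  0.01  0.01] at [ 495.  -404.1  201.4] [-1.799e+02  1.000e-01  9.600e+00] t 0.9 q6 0.72
```

drive_tool(
  plan=[
    {"x":1,"y":-0.3,"z":0,"ax":0,"ay":0,"az":0,"hand":70},
    {"x":1.65,"y":-0.55,"z":0,"ax":0,"ay":0,"az":0,"hand":70},
    {"x":1.65,"y":-0.55,"z":0,"ax":0,"ay":0,"az":0,"hand":70},
    {"x":1.65,"y":-0.55,"z":0,"ax":0,"ay":0,"az":0,"hand":70},
  ],
)

```text
clock: 1.3
eef_pos: [570.8, -364.2, 201.6]
tcp_rot: [-3.141, 0.001, 0.17]
contact_force: [-0.4, 0.3, 0.4]
opening: 0.821
grasp_force: 0.0
```

```bash
cat > look.py <<'E'
from h import *
import sys
ci=imaging.camera_info("wrist"); im=imaging.grab_frame("wrist"); cv2.imwrite(f"pics/{sys.argv[1]}.png",im[:,:,::-1])
for c in blobs(yellow(im),300): print("yel",c.reshape(-1,2).mean(0).round(),rect(ci,c,28),rect(ci,c,14))
E
python3 look.py w1; python3 -c "
from h import *
go([573,-362,12],9.6)"
```

```text
yel [ 11. 285.] (array([ 452.2, -103.5]), 96.6, 33.3, -26.4) (array([443.3, -92.6]), 100.9, 34.8, -26.4)
yel [316. 200.] (array([ 574.1, -360. ]), 80.8, 29.1, 9.1) (array([ 570.6, -360.5]), 84.4, 30.4, 9.1)
shift [ 0.073 -0.044  3.795] turn [-0.01  0.01  0.01] at [ 570.  -364.9  201.7] [-1.8e+02  1.0e-01  9.7e+00] t 1.4 q6 0.83
```

View pics/w1.png

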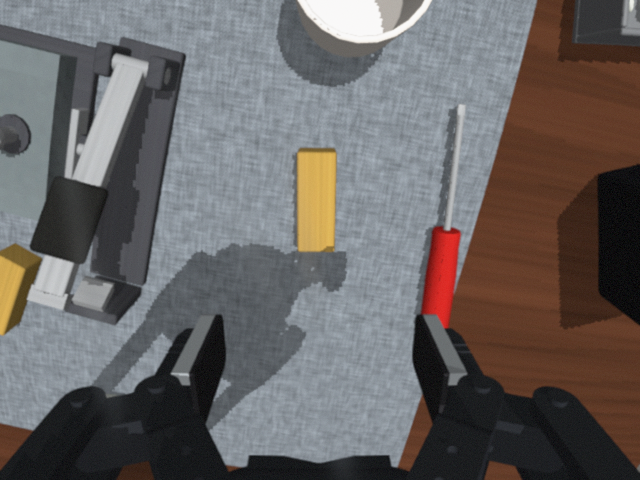

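The bar is centred at (316,200) with nothing beside it. Descending on it.

drive_tool(
  plan=[
    {"x":0.1,"y":-0.08,"z":1,"ax":0,"ay":0,"az":0,"hand":70},
    {"x":0.1,"y":-0.08,"z":2,"ax":0,"ay":0,"az":0,"hand":70},
    {"x":0.1,"y":-0.08,"z":3,"ax":0,"ay":0,"az":0,"hand":70},
    {"x":0.1,"y":-0.08,"z":3.79,"ax":0,"ay":0,"az":0,"hand":70},
    {"x":0.1,"y":-0.08,"z":3.79,"ax":0,"ay":0,"az":0,"hand":70},
    {"x":0.1,"y":-0.08,"z":3.79,"ax":0,"ay":0,"az":0,"hand":25},
    {"x":0.1,"y":-0.08,"z":3.79,"ax":0,"ay":0,"az":0,"hand":25},
    {"x":0.1,"y":-0.08,"z":3.79,"ax":0,"ay":0,"az":0,"hand":25},
  ],
  grip_force=60,
)

```text
clock: 2.15
eef_pos: [576.5, -361.6, 16.2]
tcp_rot: [3.139, -0.003, 0.168]
contact_force: [-0.3, 0.6, 0.2]
opening: 0.336
grasp_force: 59.6
```

drive_tool(
  plan=[
    {"x":0,"y":0,"z":0,"ax":0,"ay":0,"az":0,"hand":20},
    {"x":0,"y":0,"z":0,"ax":0,"ay":0,"az":0,"hand":20},
    {"x":0,"y":0,"z":0,"ax":0,"ay":0,"az":0,"hand":20},
  ],
)

```text
clock: 2.45
eef_pos: [576.5, -361.5, 16.1]
tcp_rot: [3.138, -0.003, 0.169]
contact_force: [-1.3, -1.3, 6.4]
opening: 0.332
grasp_force: 60.3
```

drive_tool(
  plan=[
    {"x":0,"y":0,"z":-0.8,"ax":0,"ay":0,"az":0,"hand":20},
    {"x":0,"y":0,"z":-1.6,"ax":0,"ay":0,"az":0,"hand":20},
    {"x":0,"y":0,"z":-2.4,"ax":0,"ay":0,"az":0,"hand":20},
    {"x":0,"y":0,"z":-3.2,"ax":0,"ay":0,"az":0,"hand":20},
    {"x":0,"y":0,"z":-3.6,"ax":0,"ay":0,"az":0,"hand":20},
    {"x":0,"y":0,"z":-3.6,"ax":0,"ay":0,"az":0,"hand":20},
  ],
)

```text
clock: 3.05
eef_pos: [576.8, -361.4, 198.3]
tcp_rot: [3.136, -0.006, 0.169]
contact_force: [0.3, -0.0, -4.3]
opening: 0.33
grasp_force: 61.8
```

```bash
python3 -c "
from h import *
go([600,-8,195],-6.3); print(monitor.sense()['contact_force'],monitor.sense()['opening'])"
```

```text
shift [ 1.642 -6.891  0.038] turn [ 0.04 -0.07  2.66] at [ 576.8 -361.4  198.3] [179.7  -0.4   9.7] t 3.0 q6 0.84
[ 0.26017225 -0.02803143 -4.29385238] 0.33037425500350504
```

drive_tool(
  plan=[
    {"x":0.2,"y":-0.8,"z":0,"ax":0,"ay":0,"az":0.3,"hand":20},
    {"x":0.4,"y":-1.7,"z":0,"ax":0,"ay":0,"az":0.7,"hand":20},
    {"x":0.6,"y":-2.6,"z":0,"ax":0,"ay":0,"az":1.1,"hand":20},
    {"x":0.9,"y":-3.6,"z":0,"ax":0,"ay":0,"az":1.5,"hand":20},
    {"x":1.2,"y":-4.6,"z":0,"ax":0,"ay":0,"az":1.9,"hand":20},
    {"x":1.4,"y":-5.6,"z":0,"ax":0,"ay":0,"az":2.3,"hand":20},
    {"x":1.6,"y":-6.5,"z":0,"ax":0,"ay":0,"az":2.66,"hand":20},
    {"x":1.64,"y":-6.89,"z":0,"ax":0,"ay":0,"az":2.66,"hand":20},
  ],
)

```text
clock: 3.85
eef_pos: [597.0, -2.8, 191.7]
tcp_rot: [-3.14, 0.002, -0.109]
contact_force: [0.7, -0.2, -5.4]
opening: 0.336
grasp_force: 62.0
```

```bash
python3 look.py w2; python3 -c "
from h import *
go([603,-8,195],-6.3)"
```

```text
yel [445. 347.] (array([462.8, -96.3]), 65.1, 39.8, -21.3) (array([ 452.8, -100.2]), 68.1, 41.6, -21.3)
yel [319. 326.] (array([487.4,  10.1]), 201.7, 68.7, -6.3) (array([478.6,  11. ]), 210.9, 71.8, -6.3)
shift [ 0.14   0.119 -0.067] turn [-0.02  0.02  0.02] at [596.7  -1.3 191.7] [-1.799e+02  1.000e-01 -6.200e+00] t 3.9 q6 1.67
```

View pics/w2.png

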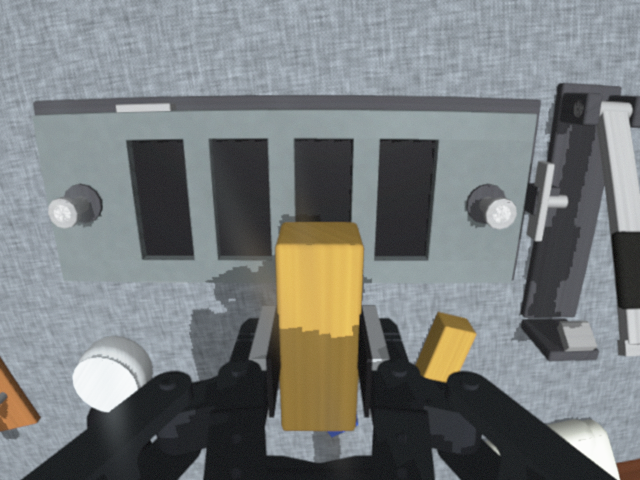

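```bash
python3 - <<'E'
from h import *
ci=imaging.camera_info("wrist")
P=cast(ci,[(380,139),(438,139),(430,260),(374,260),(127,140),(183,140),(194,256),(144,258)],34)[:,:2]
print(P.round(1)); a,b=P[:4].mean(0),P[4:].mean(0); print(a,b,np.linalg.norm(a-b))
p=cast(ci,[(500,211),(62,212)],64)[:,:2]; print(p,np.linalg.norm(p[0]-p[1]),p.mean(0))
E
```

```text
[[644.7 -48.2]
 [640.7 -88.9]
 [549.7 -81. ]
 [554.4 -38. ]
 [664.3 129.6]
 [659.2  89.2]
 [572.2  98.8]
 [574.6 138.5]]
[597.37050507 -64.02838975] [617.58025497 114.04511098] 179.21664446363627
[[ 593.08392414 -122.03059626]
 [ 624.35415469  173.9254305 ]] 297.6034225130346 [608.71903941  25.94741712]
```

```bash
python3 -c "
from h import *
go([606.6,-5.2,70],-6.2)"
```

```text
shift [0.211 0.061 2.433] turn [-0.02  0.02  0.01] at [596.7  -1.3 191.7] [-1.799e+02  1.000e-01 -6.200e+00] t 3.9 q6 1.67
```

drive_tool(
  plan=[
    {"x":0.2,"y":0.06,"z":0.8,"ax":0,"ay":0,"az":0,"hand":20},
    {"x":0.2,"y":0.06,"z":1.6,"ax":0,"ay":0,"az":0,"hand":20},
    {"x":0.2,"y":0.06,"z":2.2,"ax":0,"ay":0,"az":0,"hand":20},
    {"x":0.2,"y":0.06,"z":2.43,"ax":0,"ay":0,"az":0,"hand":20},
    {"x":0.2,"y":0.06,"z":2.43,"ax":0,"ay":0,"az":0,"hand":20},
  ],
)

```text
clock: 4.4
eef_pos: [605.8, -11.1, 69.3]
tcp_rot: [3.141, 0.004, -0.11]
contact_force: [0.5, -0.7, -4.7]
opening: 0.329
grasp_force: 61.9
```

```bash
python3 -c "
from h import *
go([606.6,-5.2,41],-6.2)"
```

```text
shift [ 0.004 -0.119  0.566] turn [ 0.    0.04 -0.02] at [605.8 -11.1  69.3] [180.    0.2  -6.3] t 4.4 q6 1.66
```

drive_tool(
  plan=[
    {"x":0,"y":-0.11,"z":0.1,"ax":0,"ay":0,"az":0,"hand":20},
    {"x":0,"y":-0.11,"z":0.2,"ax":0,"ay":0,"az":0,"hand":20},
    {"x":0,"y":-0.11,"z":0.2,"ax":0,"ay":0,"az":0,"hand":20},
  ],
)

```text
clock: 4.7
eef_pos: [608.6, -5.3, 61.9]
tcp_rot: [-3.142, -0.001, -0.11]
contact_force: [0.1, 0.0, -5.0]
opening: 0.332
grasp_force: 62.0
```

```bash
python3 look.py w3; python3 -c "
from h import *
go([606.6,-5.7,41],-6.2)"
```

```text
yel [319. 325.] (array([581. ,  -1.4]), 115.9, 39.8, -6.6) (array([ 5.723e+02, -5.000e-01]), 125.2, 42.9, -6.6)
shift [-0.039  0.012  0.42 ] turn [-0.   -0.01 -0.01] at [608.6  -5.3  62. ] [-1.8e+02 -1.0e-01 -6.3e+00] t 4.8 q6 1.67
```

View pics/w3.png

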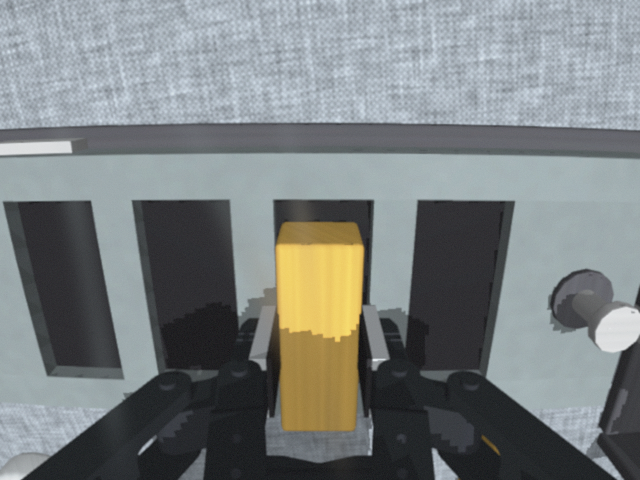

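The bar (columns 277–362) hangs over pocket 1 (274–373, far edge at row 200). Checking the offset numerically.

```bash
python3 - <<'E'
from h import *
ci=imaging.camera_info("wrist")
P=cast(ci,[(274,200),(373,200),(417,200),(132,200)],34)[:,:2]
m=P[:2].mean(0); x=np.array([np.cos(-.109),np.sin(-.109)]); print(P.round(1),"centre",m-46*x)
B=cast(ci,[(278,242),(362,242)],70-8)[:,:2]; s=monitor.sense(); print("bar far end",B,"ahead of tcp",(B.mean(0)-s["eef_pos"][:2])@x, s["eef_pos"])
E
```

```text
[[651.8   9.3]
 [647.3 -31.3]
 [645.4 -49.5]
 [658.6  68.9]] centre [603.8084231   -5.96956781]
bar far end [[642.90456453   6.32554159]
 [639.64608613 -23.42099006]] ahead of tcp 32.83003747149138 [608.60367246  -5.30940307  62.01607473]
```

```bash
python3 - <<'E'
from h import *
ci=imaging.camera_info("wrist");s=monitor.sense();x=np.array([np.cos(-.109),np.sin(-.109)])
im=cv2.imread("pics/w3.png"); hsv=cv2.cvtColor(im,cv2.COLOR_BGR2HSV)
print([ (r,np.flatnonzero(yellow(im[:,:,::-1].copy())[r])[[0,-1]]) for r in (223,226,232,240,244,250) if yellow(im[:,:,::-1].copy())[r].any()], hsv[215:260:3,320,2])
for row,z in((222,46),(243,74),(243,62)):
    B=cast(ci,[(280,row),(360,row)],z)[:,:2]; print(row,z,np.linalg.norm(B[0]-B[1]),(B.mean(0)-s["eef_pos"][:2])@x)
E
```

```text
[(223, array([283, 355])), (226, array([281, 357])), (232, array([279, 359])), (240, array([277, 361])), (244, array([276, 362])), (250, array([276, 364]))] [ 54  57  75 143 143 144 148 146 144 152 224 237 240 240 239]
222 46 31.20396867212984 35.439136819684705
243 74 26.108032674208786 36.733659419304786
243 62 28.520555539281276 32.45194831730103
```

drive_tool(
  plan=[
    {"x":0,"y":0,"z":0.15,"ax":0,"ay":0,"az":0,"hand":20},
    {"x":0,"y":0,"z":0.3,"ax":0,"ay":0,"az":0,"hand":20},
    {"x":0,"y":0,"z":0.4,"ax":0,"ay":0,"az":0,"hand":20},
    {"x":0,"y":0,"z":0.4,"ax":0,"ay":0,"az":0,"hand":20},
  ],
)

```text
clock: 5.15
eef_pos: [607.9, -5.5, 40.6]
tcp_rot: [3.141, 0.001, -0.11]
contact_force: [0.8, 0.2, -5.2]
opening: 0.333
grasp_force: 62.0
```

drive_tool(
  plan=[
    {"x":0,"y":0,"z":0.02,"ax":0,"ay":0,"az":0,"hand":20},
    {"x":0,"y":0,"z":0.02,"ax":0,"ay":0,"az":0,"hand":48},
    {"x":0,"y":0,"z":0.02,"ax":0,"ay":0,"az":0,"hand":48},
    {"x":0,"y":0,"z":0.02,"ax":0,"ay":0,"az":0,"hand":48},
    {"x":0,"y":0,"z":-0.6,"ax":0,"ay":0,"az":0,"hand":48},
    {"x":0,"y":0,"z":-1.4,"ax":0,"ay":0,"az":0,"hand":48},
    {"x":0,"y":0,"z":-2.2,"ax":0,"ay":0,"az":0,"hand":48},
    {"x":0,"y":0,"z":-3.2,"ax":0,"ay":0,"az":0,"hand":70},
  ],
)

```text
clock: 5.95
eef_pos: [607.3, -5.5, 202.1]
tcp_rot: [3.141, 0.002, -0.11]
contact_force: [0.2, -0.3, -0.6]
opening: 0.718
grasp_force: 0.0
```

```bash
python3 look.py w4; python3 -c "
from h import *
go([444,-97,195],-21.2)"
```

```text
yel [451. 333.] (array([ 482.5, -108.2]), 49.1, 18.0, 32.9) (array([ 473.3, -112.4]), 51.2, 18.8, 32.9)
yel [319. 213.] (array([600.1,  -3.6]), 88.8, 32.9, -6.4) (array([596.1,  -3.2]), 92.8, 34.3, -6.4)
shift [-3.14   2.188  0.298] turn [-0.02 -0.1   2.48] at [611.9  -5.5 211.6] [-179.9   -0.6   -6.3] t 6.0 q6 1.67
```

View pics/w4.png

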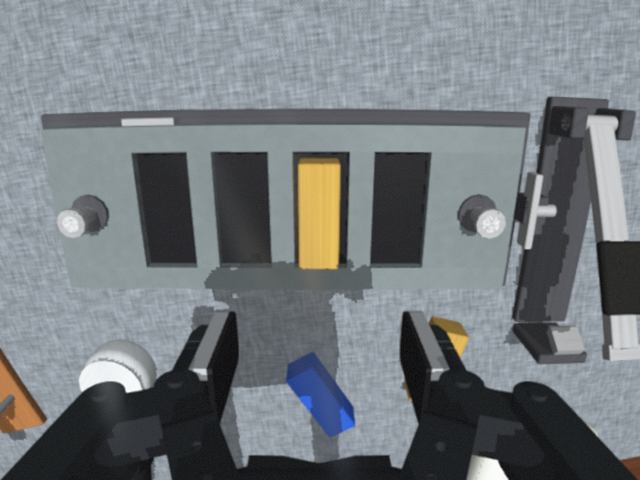

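The first bar lies flat in pocket 1 (columns 298–340). Now bar A.

drive_tool(
  plan=[
    {"x":-0.6,"y":0.4,"z":0.1,"ax":0,"ay":0,"az":0.5,"hand":70},
    {"x":-1.3,"y":0.9,"z":0.2,"ax":0,"ay":0,"az":1.0,"hand":70},
    {"x":-2.0,"y":1.4,"z":0.2,"ax":0,"ay":0,"az":1.5,"hand":70},
    {"x":-2.7,"y":1.9,"z":0.2,"ax":0,"ay":0,"az":2.0,"hand":70},
    {"x":-3.14,"y":2.19,"z":0.2,"ax":0,"ay":0,"az":2.48,"hand":70},
    {"x":-3.14,"y":2.19,"z":0.2,"ax":0,"ay":0,"az":2.48,"hand":70},
    {"x":-3.14,"y":2.19,"z":0.2,"ax":0,"ay":0,"az":2.48,"hand":70},
  ],
)

```text
clock: 6.7
eef_pos: [440.6, -97.4, 191.9]
tcp_rot: [-3.141, -0.002, -0.37]
contact_force: [-0.1, -0.6, 0.3]
opening: 0.82
grasp_force: 0.0
```

```bash
python3 look.py w5; python3 -c "
from h import *
go([444,-97,12],-21.2)"
```

```text
yel [316. 204.] (array([444.9, -96.3]), 80.7, 28.9, -21.3) (array([441.5, -94.9]), 84.4, 30.2, -21.3)
yel [99. 52.] (array([605.8,   3.1]), 77.1, 37.3, -6.4) (array([609.8,   9. ]), 80.6, 39.0, -6.4)
shift [ 0.045 -0.021  3.597] turn [-0.   -0.02  0.  ] at [441.2 -97.1 191.8] [-1.80e+02 -1.00e-01 -2.12e+01] t 6.8 q6 1.72
```

View pics/w5.png

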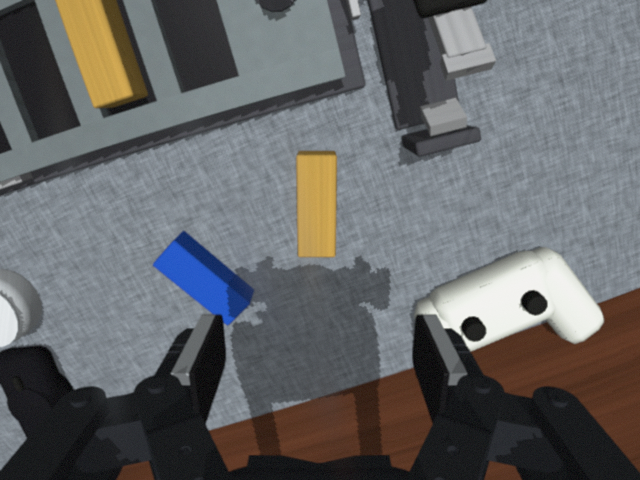

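drive_tool(
  plan=[
    {"x":0.05,"y":-0.04,"z":1,"ax":0,"ay":0,"az":0,"hand":60},
    {"x":0.05,"y":-0.04,"z":2,"ax":0,"ay":0,"az":0,"hand":60},
    {"x":0.05,"y":-0.04,"z":3,"ax":0,"ay":0,"az":0,"hand":60},
    {"x":0.05,"y":-0.04,"z":3.6,"ax":0,"ay":0,"az":0,"hand":60},
    {"x":0.05,"y":-0.04,"z":3.6,"ax":0,"ay":0,"az":0,"hand":60},
    {"x":0.05,"y":-0.04,"z":3.6,"ax":0,"ay":0,"az":0,"hand":20},
    {"x":0.05,"y":-0.04,"z":3.6,"ax":0,"ay":0,"az":0,"hand":20},
    {"x":0.05,"y":-0.04,"z":3.6,"ax":0,"ay":0,"az":0,"hand":20},
  ],
)

```text
clock: 7.55
eef_pos: [444.9, -96.3, 13.2]
tcp_rot: [-3.141, -0.004, -0.369]
contact_force: [1.0, -0.4, 0.7]
opening: 0.334
grasp_force: 60.1
```

drive_tool(
  plan=[
    {"x":0,"y":0,"z":0,"ax":0,"ay":0,"az":0,"hand":20},
    {"x":0,"y":0,"z":0,"ax":0,"ay":0,"az":0,"hand":20},
    {"x":0,"y":0,"z":0,"ax":0,"ay":0,"az":0,"hand":20},
  ],
)

```text
clock: 7.85
eef_pos: [444.9, -96.3, 13.2]
tcp_rot: [-3.141, -0.004, -0.37]
contact_force: [0.4, 1.5, 9.4]
opening: 0.332
grasp_force: 61.1
```

drive_tool(
  plan=[
    {"x":0,"y":0,"z":-0.8,"ax":0,"ay":0,"az":0,"hand":20},
    {"x":0,"y":0,"z":-1.6,"ax":0,"ay":0,"az":0,"hand":20},
    {"x":0,"y":0,"z":-2.4,"ax":0,"ay":0,"az":0,"hand":20},
    {"x":0,"y":0,"z":-2.8,"ax":0,"ay":0,"az":0,"hand":20},
    {"x":0,"y":0,"z":-2.8,"ax":0,"ay":0,"az":0,"hand":20},
    {"x":0,"y":0,"z":-2.8,"ax":0,"ay":0,"az":0,"hand":20},
  ],
)

```text
clock: 8.45
eef_pos: [443.0, -96.1, 151.4]
tcp_rot: [-3.141, -0.001, -0.37]
contact_force: [-0.2, 0.1, -4.7]
opening: 0.329
grasp_force: 61.8
```

```bash
python3 -c "
from h import *
go([613,54.4,155],-6.2)"
```

```text
shift [ 2.083 -4.035 -0.068] turn [-0.   -0.01 -2.5 ] at [443.  -96.1 151.4] [-1.80e+02 -1.00e-01 -2.12e+01] t 8.4 q6 1.72
```

drive_tool(
  plan=[
    {"x":0.4,"y":-0.7,"z":0,"ax":0,"ay":0,"az":-0.5,"hand":20},
    {"x":0.8,"y":-1.5,"z":0,"ax":0,"ay":0,"az":-1.0,"hand":20},
    {"x":1.2,"y":-2.3,"z":0,"ax":0,"ay":0,"az":-1.5,"hand":20},
    {"x":1.6,"y":-3.1,"z":0,"ax":0,"ay":0,"az":-2.0,"hand":20},
    {"x":2.0,"y":-3.8,"z":0,"ax":0,"ay":0,"az":-2.5,"hand":20},
    {"x":2.05,"y":-4.03,"z":0,"ax":0,"ay":0,"az":-2.5,"hand":20},
    {"x":2.05,"y":-4.03,"z":0,"ax":0,"ay":0,"az":-2.5,"hand":20},
    {"x":2.05,"y":-4.03,"z":0,"ax":0,"ay":0,"az":-2.5,"hand":20},
  ],
)

```text
clock: 9.25
eef_pos: [609.7, 54.3, 149.3]
tcp_rot: [3.141, 0.004, -0.108]
contact_force: [1.0, 0.0, -4.6]
opening: 0.336
grasp_force: 61.8
```

```bash
python3 -c "
from h import *
go([611,53.8,62],-6.2)"
```

```text
shift [0.034 0.006 1.747] turn [0.01 0.04 0.  ] at [609.7  54.3 149.3] [179.9   0.2  -6.2] t 9.2 q6 1.77
```

drive_tool(
  plan=[
    {"x":0.02,"y":0,"z":0.6,"ax":0,"ay":0,"az":0,"hand":20},
    {"x":0.02,"y":0,"z":1.2,"ax":0,"ay":0,"az":0,"hand":20},
    {"x":0.02,"y":0,"z":1.75,"ax":0,"ay":0,"az":0,"hand":20},
    {"x":0.02,"y":0,"z":1.75,"ax":0,"ay":0,"az":0,"hand":20},
    {"x":0.02,"y":0,"z":1.75,"ax":0,"ay":0,"az":0,"hand":20},
  ],
)

```text
clock: 9.75
eef_pos: [611.6, 53.7, 63.7]
tcp_rot: [3.141, 0.002, -0.109]
contact_force: [0.1, -0.5, -3.2]
opening: 0.335
grasp_force: 61.7
```

```bash
python3 look.py w6; python3 -c "
from h import *
go([611,53.8,38],-6.2)"
```

```text
yel [319. 325.] (array([582.4,  57.7]), 119.6, 41.0, -6.2) (array([573.5,  58.6]), 129.0, 44.3, -6.2)
yel [454. 289.] (array([596.5, -10.7]), 96.9, 39.3, -3.1) (array([588.8, -15.2]), 104.6, 42.4, -3.1)
shift [-0.034  0.008  0.536] turn [-0.   -0.01 -0.01] at [612.7  54.   64.8] [-180.    -0.    -6.2] t 9.8 q6 1.77
```

View pics/w6.png

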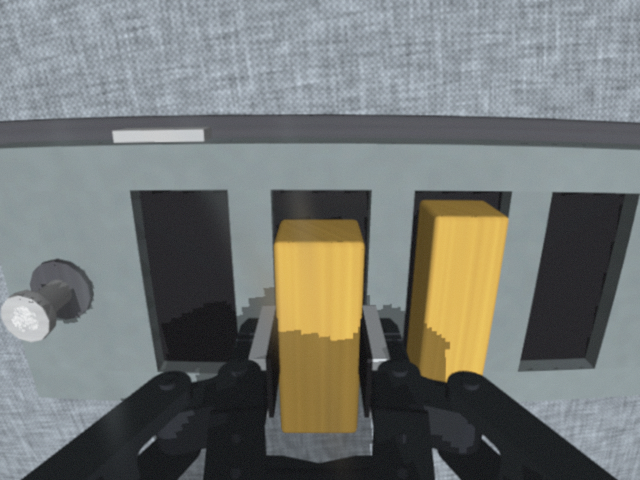

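Bar A lines up over pocket 2 (columns 272–371). Lowering it in.

drive_tool(
  plan=[
    {"x":-0.02,"y":0,"z":0.2,"ax":0,"ay":0,"az":0,"hand":20},
    {"x":-0.02,"y":0,"z":0.35,"ax":0,"ay":0,"az":0,"hand":20},
    {"x":-0.02,"y":0,"z":0.5,"ax":0,"ay":0,"az":0,"hand":20},
    {"x":-0.02,"y":0,"z":0.5,"ax":0,"ay":0,"az":0,"hand":20},
  ],
)

```text
clock: 10.2
eef_pos: [610.8, 54.7, 37.7]
tcp_rot: [3.141, 0.002, -0.108]
contact_force: [-0.6, -0.3, -3.9]
opening: 0.331
grasp_force: 61.8
```

drive_tool(
  plan=[
    {"x":0,"y":0,"z":0.01,"ax":0,"ay":0,"az":0,"hand":48},
    {"x":0,"y":0,"z":0.01,"ax":0,"ay":0,"az":0,"hand":48},
    {"x":0,"y":0,"z":0.01,"ax":0,"ay":0,"az":0,"hand":48},
    {"x":0,"y":0,"z":-0.6,"ax":0,"ay":0,"az":0,"hand":48},
    {"x":0,"y":0,"z":-1.4,"ax":0,"ay":0,"az":0,"hand":48},
    {"x":0,"y":0,"z":-2.2,"ax":0,"ay":0,"az":0,"hand":48},
    {"x":0,"y":0,"z":-2.8,"ax":0,"ay":0,"az":0,"hand":48},
    {"x":0,"y":0,"z":-2.8,"ax":0,"ay":0,"az":0,"hand":48},
  ],
)

```text
clock: 11.0
eef_pos: [614.6, 55.0, 184.3]
tcp_rot: [-3.14, -0.009, -0.108]
contact_force: [1.2, 0.2, 0.7]
opening: 0.563
grasp_force: 0.0
```

```bash
python3 look.py w7; python3 - <<'E'
from h import *
for n in("top","scene"):
    im=imaging.grab_frame(n); cv2.imwrite(f"pics/{n}1.png",im[:,:,::-1])
    for c in blobs(yellow(im),15): print(n,c.reshape(-1,2).mean(0).round(),cv2.contourArea(c))
go([544,-206,150],-6.2)
E
```

```text
yel [320. 225.] (array([604.7,  56.3]), 89.7, 32.9, -6.2) (array([600.4,  56.7]), 93.9, 34.4, -6.2)
yel [407. 223.] (array([599.4,  -8.2]), 90.5, 35.1, -4.6) (array([594.9, -10.8]), 94.7, 36.7, -4.6)
top [300. 211.] 244.0
top [330. 200.] 37.5
scene [317. 274.] 320.0
scene [340. 270.] 320.5
shift [-0.775  5.329  0.571] turn [0. 0. 0.] at [611.2  54.7 178.5] [180.    0.   -6.2] t 11.2 q6 1.77
```

View pics/w7.png

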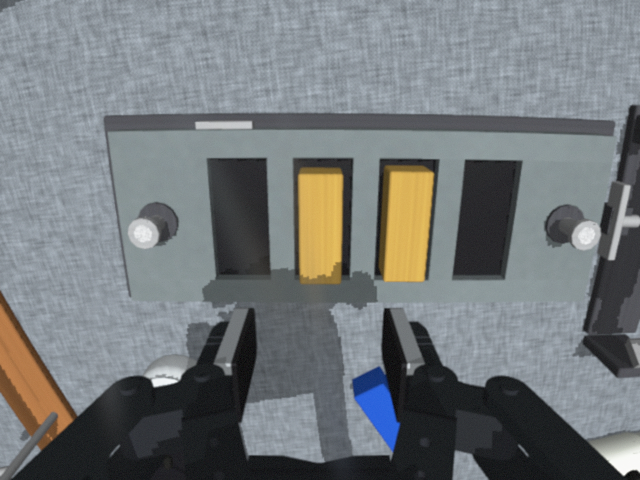

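Both bars lie in pockets 1 and 2, and no other brass is in view. Now the lever.

drive_tool(
  plan=[
    {"x":-0.1,"y":0.8,"z":0,"ax":0,"ay":0,"az":0,"hand":0},
    {"x":-0.2,"y":1.7,"z":0.1,"ax":0,"ay":0,"az":0,"hand":0},
    {"x":-0.3,"y":2.6,"z":0.1,"ax":0,"ay":0,"az":0,"hand":0},
    {"x":-0.5,"y":3.5,"z":0.2,"ax":0,"ay":0,"az":0,"hand":0},
    {"x":-0.6,"y":4.4,"z":0.4,"ax":0,"ay":0,"az":0,"hand":0},
    {"x":-0.77,"y":5.2,"z":0.6,"ax":0,"ay":0,"az":0,"hand":0},
    {"x":-0.77,"y":5.33,"z":0.6,"ax":0,"ay":0,"az":0,"hand":0},
    {"x":-0.77,"y":5.33,"z":0.6,"ax":0,"ay":0,"az":0,"hand":0},
  ],
)

```text
clock: 11.95
eef_pos: [543.4, -206.8, 147.3]
tcp_rot: [-3.141, 0.003, -0.111]
contact_force: [0.6, 0.2, -0.1]
opening: 0.003
grasp_force: 0.0
```

```bash
python3 look.py w8; python3 -c "
from h import *
go([544,-206,60],-6.2)"
```

```text
yel [  5. 208.] (array([581.3,   0.6]), 53.1, 13.0, -20.3) (array([578.8,  12.1]), 56.0, 13.7, -20.3)
shift [1.000e-03 4.000e-03 1.756e+00] turn [-0.01  0.02 -0.01] at [ 544.1 -205.9  147.8] [-1.8e+02  1.0e-01 -6.3e+00] t 12.0 q6 1.32
```

View pics/w8.png

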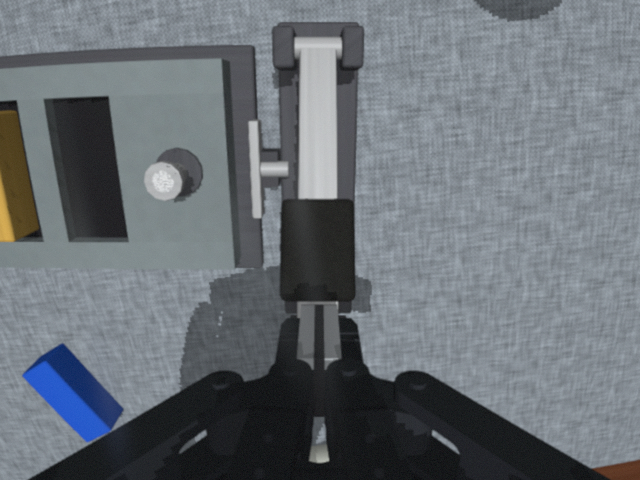

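The tips are centred sideways over the pad (282–355). Pressing down.

drive_tool(
  plan=[
    {"x":0.08,"y":0,"z":0.4,"ax":0,"ay":0,"az":0,"hand":0},
    {"x":0.08,"y":0,"z":0.8,"ax":0,"ay":0,"az":0,"hand":0},
    {"x":0.08,"y":0,"z":1.1,"ax":0,"ay":0,"az":0,"hand":0},
    {"x":0.08,"y":0,"z":1.4,"ax":0,"ay":0,"az":0,"hand":0},
    {"x":0.08,"y":0,"z":1.7,"ax":0,"ay":0,"az":0,"hand":0},
    {"x":0.08,"y":0,"z":1.9,"ax":0,"ay":0,"az":0,"hand":0},
    {"x":0.08,"y":0,"z":1.96,"ax":0,"ay":0,"az":0,"hand":0},
    {"x":0.08,"y":0,"z":1.96,"ax":0,"ay":0,"az":0,"hand":0},
  ],
)

```text
clock: 12.8
eef_pos: [547.6, -205.4, 50.0]
tcp_rot: [-3.141, 0.003, -0.107]
contact_force: [-3.6, 0.8, 7.2]
opening: 0.001
grasp_force: 3.3
```

drive_tool(
  plan=[
    {"x":0,"y":0,"z":0.03,"ax":0,"ay":0,"az":0,"hand":0},
    {"x":0,"y":0,"z":0.06,"ax":0,"ay":0,"az":0,"hand":0},
    {"x":0,"y":0,"z":0.08,"ax":0,"ay":0,"az":0,"hand":0},
    {"x":0,"y":0,"z":0.08,"ax":0,"ay":0,"az":0,"hand":0},
  ],
)

```text
clock: 13.2
eef_pos: [547.5, -205.4, 46.5]
tcp_rot: [-3.141, 0.003, -0.107]
contact_force: [-5.4, 0.8, 7.9]
opening: -0.002
grasp_force: 3.9
```

drive_tool(
  plan=[
    {"x":0,"y":0,"z":0.03,"ax":0,"ay":0,"az":0,"hand":0},
    {"x":0,"y":0,"z":0.03,"ax":0,"ay":0,"az":0,"hand":0},
    {"x":0,"y":0,"z":0.05,"ax":0,"ay":0,"az":0,"hand":0},
    {"x":0,"y":0,"z":0.05,"ax":0,"ay":0,"az":0,"hand":0},
  ],
)

```text
clock: 13.6
eef_pos: [547.5, -205.5, 44.7]
tcp_rot: [-3.141, 0.003, -0.107]
contact_force: [-8.3, 0.8, 15.0]
opening: -0.002
grasp_force: 7.4
```

drive_tool(
  plan=[
    {"x":0,"y":0,"z":-0.1,"ax":0,"ay":0,"az":0,"hand":0},
    {"x":0,"y":0,"z":-0.2,"ax":0,"ay":0,"az":0,"hand":0},
    {"x":0,"y":0,"z":-1.0,"ax":0,"ay":0,"az":0,"hand":0},
    {"x":0,"y":0,"z":-2.0,"ax":0,"ay":0,"az":0,"hand":0},
    {"x":0,"y":0,"z":-3.0,"ax":0,"ay":0,"az":0,"hand":0},
    {"x":0,"y":0,"z":-4.0,"ax":0,"ay":0,"az":0,"hand":0},
    {"x":0,"y":0,"z":-4.0,"ax":0,"ay":0,"az":0,"hand":0},
    {"x":0,"y":0,"z":-4.0,"ax":0,"ay":0,"az":0,"hand":0},
  ],
)

```text
clock: 14.4
eef_pos: [549.4, -206.3, 245.5]
tcp_rot: [3.141, -0.003, -0.107]
contact_force: [-0.2, 0.2, -0.5]
opening: 0.001
grasp_force: 0.0
```

```bash
python3 - <<'E'
from h import *
ci=imaging.camera_info("wrist"); im=imaging.grab_frame("wrist")[:,:,::-1].copy()
for i,(th,p) in enumerate(((0,(-45,-235,48)),(0.5,(-24.7,-235,101.5)))):
    c,s=np.cos(th),np.sin(th); a=np.radians(6.2)
    for d in (-25,25):
      for w in (-18,18):
        x=p[0]-d*c; z=p[2]+d*s; y=p[1]+w
        u=proj(ci,[607+x*np.cos(a)+y*np.sin(a),23.8-x*np.sin(a)+y*np.cos(a),z])[0]
        cv2.circle(im,tuple(int(v) for v in u),3,((0,255,0),(0,0,255))[i],-1)
cv2.imwrite("pics/w9.png",im)
go([470,361,250],-173)
E
```

```text
shift [ -2.776 -11.106  -0.122] turn [ 0.    0.   27.81] at [ 548.4 -206.   243.8] [-180.     0.    -6.2] t 14.4 q6 1.32
```

View pics/w9.png

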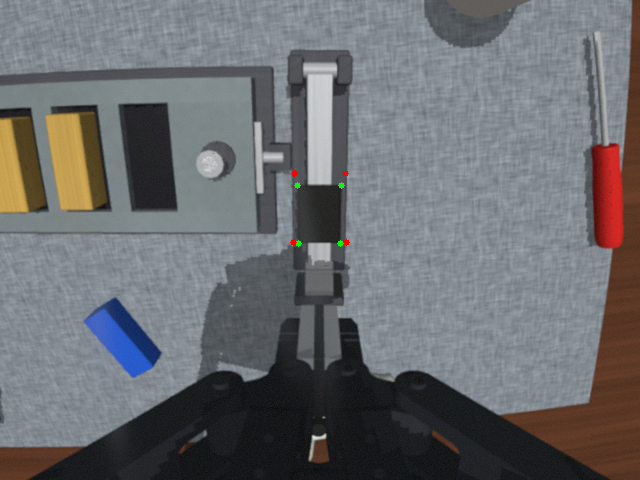

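The pad has dropped onto the predicted level position (green corners at 298–342, 185–243), so the lever is caught. Now to the mallet.

drive_tool(
  plan=[
    {"x":-0.2,"y":-1,"z":0,"ax":0,"ay":0,"az":-0.2,"hand":50},
    {"x":-0.4,"y":-2,"z":0,"ax":0,"ay":0,"az":-0.4,"hand":50},
    {"x":-0.6,"y":-2.9,"z":0,"ax":0,"ay":0,"az":-0.6,"hand":50},
    {"x":-0.9,"y":-3.8,"z":0,"ax":0,"ay":0,"az":-0.8,"hand":50},
    {"x":-1.1,"y":-4.7,"z":0,"ax":0,"ay":0,"az":-1.0,"hand":50},
    {"x":-1.3,"y":-5.6,"z":0,"ax":0,"ay":0,"az":-1.2,"hand":50},
    {"x":-1.5,"y":-6.5,"z":0,"ax":0,"ay":0,"az":-1.4,"hand":50},
    {"x":-1.7,"y":-7.4,"z":0,"ax":0,"ay":0,"az":-1.6,"hand":50},
  ],
)

```text
clock: 15.25
eef_pos: [502.3, 172.2, 242.2]
tcp_rot: [3.141, 0.003, 0.061]
contact_force: [0.6, 0.2, -0.6]
opening: 0.583
grasp_force: 0.0
```

```bash
python3 -c "
from h import *
go([485,363,250],7)"
```

```text
shift [-0.115 -3.83  -0.16 ] turn [ 0.01  0.03 -0.59] at [502.3 172.2 242.2] [179.9   0.2   3.5] t 15.2 q6 1.84
```

drive_tool(
  plan=[
    {"x":0,"y":-0.9,"z":-0.1,"ax":0,"ay":0,"az":-0.2,"hand":50},
    {"x":0,"y":-1.8,"z":-0.2,"ax":0,"ay":0,"az":-0.4,"hand":50},
    {"x":-0.1,"y":-2.7,"z":-0.2,"ax":0,"ay":0,"az":-0.6,"hand":50},
    {"x":-0.1,"y":-3.4,"z":-0.2,"ax":0,"ay":0,"az":-0.6,"hand":50},
    {"x":-0.1,"y":-3.8,"z":-0.2,"ax":0,"ay":0,"az":-0.6,"hand":50},
    {"x":-0.1,"y":-3.8,"z":-0.2,"ax":0,"ay":0,"az":-0.6,"hand":50},
    {"x":-0.1,"y":-3.8,"z":-0.2,"ax":0,"ay":0,"az":-0.6,"hand":50},
    {"x":-0.1,"y":-3.8,"z":-0.2,"ax":0,"ay":0,"az":-0.6,"hand":50},
  ],
)

```text
clock: 16.05
eef_pos: [487.6, 358.5, 253.6]
tcp_rot: [3.14, 0.001, 0.122]
contact_force: [-0.4, -0.2, -0.4]
opening: 0.587
grasp_force: 0.0
```

```bash
python3 look.py w10
```

```text
(no output)
```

View pics/w10.png

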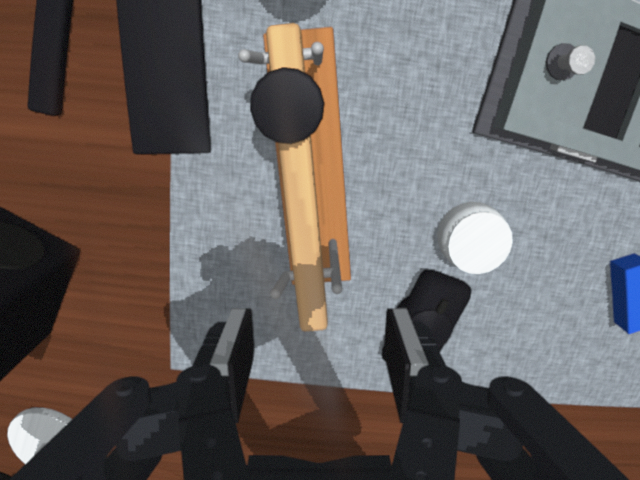

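The head's top face is centred at (287,105). The handle's top runs from (284,26) to (314,328), and the hooks are at rows 53 and 280.

```bash
python3 - <<'E'
from h import *
ci=imaging.camera_info("wrist")
im=cv2.imread("pics/w10.png"); h=cv2.cvtColor(im,cv2.COLOR_BGR2HSV)
m=cv2.inRange(h,(8,60,150),(25,180,255)); m[335:]=0;m[:,:255]=0;m[:,335:]=0
for r_ in (35,45,160,180,200,220,240,260): print(r_, np.flatnonzero(m[r_])[[0,-1]], end=' ')
H=cast(ci,[(287,105)],143)[0]; E=cast(ci,[(284,26),(314,329)],111)
print("\nhead",H,"ends",E,np.linalg.norm(E[0]-E[1])); d=(E[1]-E[0])[:2]; d/=np.linalg.norm(d); print("dir yaw of -x",np.degrees(np.arctan2(-d[1],-d[0])))
o=E[0][:2]+50*d; print("origin from ends",o,"from end2",E[1][:2]-170*d)
print("grip pt",H[:2]+55*d, o+55*d); go([*(o+55*d),150],np.degrees(np.arctan2(-d[1],-d[0])))
E
```

```text
35 [263 333] 45 [264 333] 160 [281 334] 180 [283 334] 200 [286 334] 220 [288 334] 240 [290 329] 260 [292 317] 
head [562.04743298 386.98966686 143.        ] ends [[608.3841764  395.94323658 111.        ]
 [398.64595321 352.28757302 111.        ]] 214.23337561905802
dir yaw of -x 11.757868438807463
origin from ends [559.43330155 385.7544265 ] from end2 [565.07892772 386.92952731]
grip pt [508.20147064 375.78197577] [505.58733921 374.5467354 ]
shift [ 0.395 -0.278  2.078] turn [ 0.01  0.01 -0.8 ] at [487.7 358.5 253.9] [180.    0.    6.9] t 16.1 q6 2.08
```

drive_tool(
  plan=[
    {"x":0.2,"y":-0.2,"z":0.5,"ax":0,"ay":0,"az":-0.4,"hand":50},
    {"x":0.43,"y":-0.28,"z":1.0,"ax":0,"ay":0,"az":-0.8,"hand":50},
    {"x":0.43,"y":-0.28,"z":1.6,"ax":0,"ay":0,"az":-0.8,"hand":50},
    {"x":0.43,"y":-0.28,"z":2.05,"ax":0,"ay":0,"az":-0.8,"hand":50},
    {"x":0.43,"y":-0.28,"z":2.05,"ax":0,"ay":0,"az":-0.8,"hand":50},
    {"x":0.43,"y":-0.28,"z":2.05,"ax":0,"ay":0,"az":-0.8,"hand":50},
  ],
)

```text
clock: 16.7
eef_pos: [507.6, 375.6, 152.3]
tcp_rot: [3.141, 0.0, 0.205]
contact_force: [0.6, -0.0, 0.4]
opening: 0.584
grasp_force: 0.0
```

```bash
python3 look.py w11; python3 - <<'E'
from h import *
ci=imaging.camera_info("wrist"); im=cv2.imread("pics/w11.png"); h=cv2.cvtColor(im,cv2.COLOR_BGR2HSV)
for r_ in (160,190,220,250,280):
    print(r_,[tuple(h[r_,c]) for c in range(230,400,12)])
go([508,375.3,80],11.8)
E
```

```text
160 [(np.uint8(103), np.uint8(24), np.uint8(171)), (np.uint8(105), np.uint8(25), np.uint8(183)), (np.uint8(104), np.uint8(23), np.uint8(167)), (np.uint8(120), np.uint8(34), np.uint8(38)), (np.uint8(125), np.uint8(30), np.uint8(51)), (np.uint8(160), np.uint8(13), np.uint8(58)), (np.uint8(132), np.uint8(23), np.uint8(56)), (np.uint8(128), np.uint8(20), np.uint8(51)), (np.uint8(120), np.uint8(32), np.uint8(55)), (np.uint8(109), np.uint8(39), np.uint8(52)), (np.uint8(114), np.uint8(25), np.uint8(51)), (np.uint8(128), np.uint8(19), np.uint8(55)), (np.uint8(120), np.uint8(17), np.uint8(44)), (np.uint8(107), np.uint8(25), np.uint8(165)), (np.uint8(104), np.uint8(28), np.uint8(183))]
190 [(np.uint8(105), np.uint8(25), np.uint8(182)), (np.uint8(105), np.uint8(24), np.uint8(170)), (np.uint8(104), np.uint8(27), np.uint8(179)), (np.uint8(114), np.uint8(28), np.uint8(46)), (np.uint8(128), np.uint8(24), np.uint8(42)), (np.uint8(140), np.uint8(14), np.uint8(56)), (np.uint8(113), np.uint8(19), np.uint8(55)), (np.uint8(135), np.uint8(32), np.uint8(48)), (np.uint8(129), np.uint8(41), np.uint8(44)), (n
[... 1767 characters left out ...]
uint8(17), np.uint8(106)), (np.uint8(114), np.uint8(11), np.uint8(117)), (np.uint8(99), np.uint8(16), np.uint8(109)), (np.uint8(13), np.uint8(143), np.uint8(134)), (np.uint8(16), np.uint8(109), np.uint8(198)), (np.uint8(17), np.uint8(107), np.uint8(223)), (np.uint8(19), np.uint8(103), np.uint8(240)), (np.uint8(18), np.uint8(107), np.uint8(233)), (np.uint8(13), np.uint8(144), np.uint8(126)), (np.uint8(13), np.uint8(146), np.uint8(202)), (np.uint8(103), np.uint8(25), np.uint8(184)), (np.uint8(104), np.uint8(26), np.uint8(198)), (np.uint8(105), np.uint8(26), np.uint8(159))]
shift [-0.007  0.018  1.463] turn [-0.01 -0.01 -0.01] at [508.1 376.2 153.1] [-1.80e+02 -1.00e-01  1.18e+01] t 16.8 q6 2.0
```

View pics/w11.png

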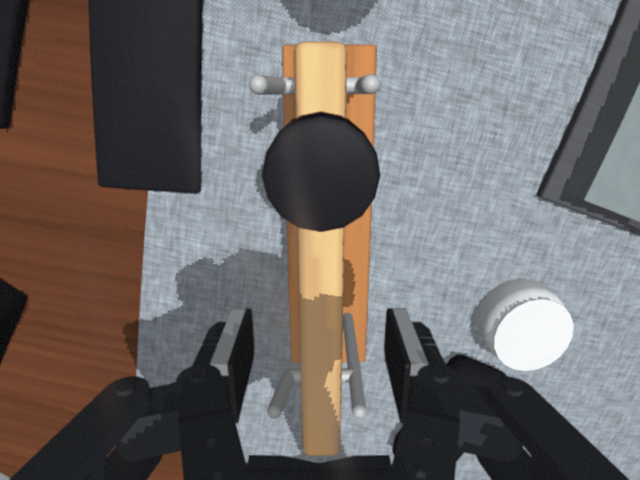

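The handle (column 321) is centred between the fingers (320). The head top is at (322,172), used for a final along-handle check.

```bash
python3 - <<'E'
from h import *
ci=imaging.camera_info("wrist"); s=monitor.sense(); x=np.array([np.cos(.205),np.sin(.205)])
H=cast(ci,[(322,172)],143)[0]; k=cast(ci,[(260,85),(370,84)],116); n=cast(ci,[(278,411),(359,411)],116)
print("head",H,(H[:2]-s["eef_pos"][:2])@x,"far hook",k,(k.mean(0)[:2]-s["eef_pos"][:2])@x,"near",n,(n.mean(0)[:2]-s["eef_pos"][:2])@x)
print(cast(ci,[(320,43)],111), (cast(ci,[(320,43)],111)[0][:2]-s["eef_pos"][:2])@x)
E
```

```text
head [563.30801207 387.77936643 143.        ] 56.44218152552287 far hook [[588.30229177 418.41487254 116.        ]
 [597.71731567 375.09553072 116.        ]] 87.34923218519562 near [[429.71719479 383.21783399 116.        ]
 [438.54468173 341.08275249 116.        ]] -75.24728917294335
[[609.30700785 398.0888914  111.        ]] 103.57668434455151
```

drive_tool(
  plan=[
    {"x":0,"y":0,"z":0.5,"ax":0,"ay":0,"az":0,"hand":50},
    {"x":0,"y":0,"z":1.0,"ax":0,"ay":0,"az":0,"hand":50},
    {"x":0,"y":0,"z":1.46,"ax":0,"ay":0,"az":0,"hand":50},
    {"x":0,"y":0,"z":1.46,"ax":0,"ay":0,"az":0,"hand":50},
    {"x":0,"y":0,"z":1.46,"ax":0,"ay":0,"az":0,"hand":15},
    {"x":0,"y":0,"z":1.46,"ax":0,"ay":0,"az":0,"hand":15},
    {"x":0,"y":0,"z":1.46,"ax":0,"ay":0,"az":0,"hand":15},
    {"x":0,"y":0,"z":1.46,"ax":0,"ay":0,"az":0,"hand":15},
  ],
  grip_force=120,
)

```text
clock: 17.55
eef_pos: [508.6, 377.3, 81.3]
tcp_rot: [-3.14, -0.003, 0.206]
contact_force: [-0.9, -1.1, 6.9]
opening: 0.235
grasp_force: 117.6
```

drive_tool(
  plan=[
    {"x":0,"y":0,"z":0,"ax":0,"ay":0,"az":0,"hand":10},
    {"x":0,"y":0,"z":0,"ax":0,"ay":0,"az":0,"hand":10},
    {"x":0,"y":0,"z":0,"ax":0,"ay":0,"az":0,"hand":10},
    {"x":0,"y":0,"z":0,"ax":0,"ay":0,"az":0,"hand":10},
  ],
)

```text
clock: 17.95
eef_pos: [508.6, 377.3, 81.3]
tcp_rot: [-3.14, -0.003, 0.206]
contact_force: [-0.4, -1.2, 7.3]
opening: 0.237
grasp_force: 117.7
```

drive_tool(
  plan=[
    {"x":0,"y":0,"z":-0.3,"ax":0,"ay":0,"az":0,"hand":10},
    {"x":0,"y":0,"z":-0.6,"ax":0,"ay":0,"az":0,"hand":10},
    {"x":0,"y":0,"z":-0.9,"ax":0,"ay":0,"az":0,"hand":10},
    {"x":0,"y":0,"z":-1.4,"ax":0,"ay":0,"az":0,"hand":10},
    {"x":0,"y":0,"z":-1.8,"ax":0,"ay":0,"az":0,"hand":10},
    {"x":0,"y":0,"z":-2.2,"ax":0,"ay":0,"az":0,"hand":10},
    {"x":0,"y":0,"z":-2.2,"ax":0,"ay":0,"az":0,"hand":10},
  ],
)

```text
clock: 18.65
eef_pos: [508.9, 377.6, 193.0]
tcp_rot: [-3.139, -0.006, 0.206]
contact_force: [1.0, -0.9, -3.2]
opening: 0.238
grasp_force: 117.3
```

```bash
python3 look.py m1; python3 - <<'E'
from h import *
s=monitor.sense(); R=Ro.from_euler('xyz',s["tcp_rot"]).as_matrix(); ci=imaging.camera_info("wrist")
def head(f):
    im=cv2.imread(f); g=cv2.cvtColor(im,cv2.COLOR_BGR2GRAY); m=(g<75).astype(np.uint8); m[:, :230]=0;m[:,400:]=0;m[330:]=0
    m=cv2.morphologyEx(m,cv2.MORPH_OPEN,np.ones((9,9)))
    c=max(blobs(m),key=cv2.contourArea); return cv2.minEnclosingCircle(c), cv2.boundingRect(c)
print(head("pics/m1.png")); print("t",s["wrist_torque"],s["contact_force"])
# head top expected if not slipped: 56 ahead of tcp, 143-81 above
e=s["eef_pos"]+R@np.array([55.5,0,-(143-81.3)]); print("expected px",proj(ci,e))
c=np.radians(6.2); C=np.array([607,23.8])
for y in(150,-150):
    print("pin",C+y*np.array([np.sin(c),np.cos(c)]))
E
```

```text
(((318.5, 237.18316650390625), 110.5106430053711), (230, 127, 170, 203))
t [-0.01744751  0.14230892  0.01870697] [ 0.18350347 -0.2582167  -3.45708521]
expected px [[324.89193133 240.18367778]]
pin [623.19990336 172.9226446 ]
pin [ 590.80009664 -125.3226446 ]
```

```bash
python3 -c "
from h import *
go([569.2,161.6,150],11.8)"
```

```text
shift [0.311 4.469 0.815] turn [-0.02 -0.03  0.  ] at [508.1 377.  191. ] [-179.9   -0.2   11.8] t 18.7 q6 2.0
```

drive_tool(
  plan=[
    {"x":0,"y":0.7,"z":0,"ax":0,"ay":0,"az":0,"hand":10},
    {"x":0.1,"y":1.4,"z":0,"ax":0,"ay":0,"az":0,"hand":10},
    {"x":0.1,"y":2.2,"z":0,"ax":0,"ay":0,"az":0,"hand":10},
    {"x":0.2,"y":3.0,"z":0,"ax":0,"ay":0,"az":0,"hand":10},
    {"x":0.3,"y":3.8,"z":0.2,"ax":0,"ay":0,"az":0,"hand":10},
    {"x":0.31,"y":4.47,"z":0.5,"ax":0,"ay":0,"az":0,"hand":10},
    {"x":0.31,"y":4.47,"z":0.8,"ax":0,"ay":0,"az":0,"hand":10},
    {"x":0.31,"y":4.47,"z":0.8,"ax":0,"ay":0,"az":0,"hand":10},
  ],
)

```text
clock: 19.5
eef_pos: [566.2, 159.6, 145.9]
tcp_rot: [3.142, 0.005, 0.204]
contact_force: [-0.7, 0.3, -2.6]
opening: 0.235
grasp_force: 118.0
```

```bash
python3 look.py m2; python3 -c "
from h import *
go([569.2,161.6,96],11.8)"
```

```text
yel [584. 226.] (array([601.3, -12.7]), 87.5, 48.7, -6.6) (array([598.8, -23. ]), 92.2, 51.3, -6.6)
yel [501. 199.] (array([606.3,  50.3]), 87.2, 43.4, -6.1) (array([604. ,  43.4]), 91.9, 45.8, -6.1)
shift [ 0.053 -0.01   1.024] turn [-0.    0.03 -0.01] at [566.9 160.6 147.2] [-180.     0.2   11.8] t 19.6 q6 1.64
```

View pics/m2.png

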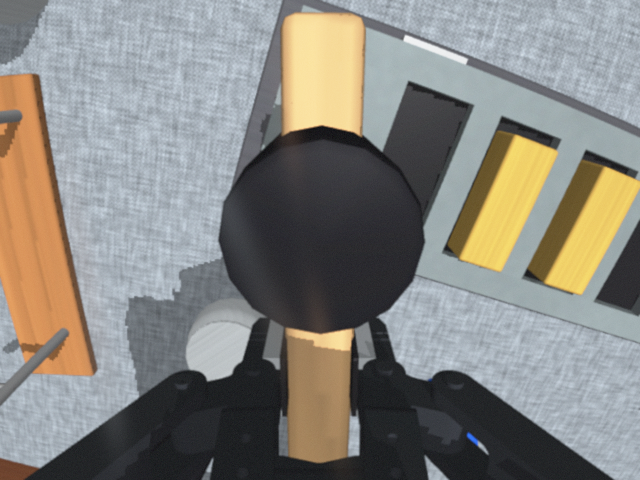

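The mallet is held level with its head over the left pin. Driving it down.

drive_tool(
  plan=[
    {"x":0.05,"y":-0.01,"z":0.5,"ax":0,"ay":0,"az":0,"hand":10},
    {"x":0.05,"y":-0.01,"z":0.9,"ax":0,"ay":0,"az":0,"hand":10},
    {"x":0.05,"y":-0.01,"z":1.1,"ax":0,"ay":0,"az":0,"hand":10},
    {"x":0.05,"y":-0.01,"z":1.25,"ax":0,"ay":0,"az":0,"hand":10},
    {"x":0.05,"y":-0.01,"z":1.4,"ax":0,"ay":0,"az":0,"hand":10},
    {"x":0.05,"y":-0.01,"z":1.5,"ax":0,"ay":0,"az":0,"hand":10},
    {"x":0.05,"y":-0.01,"z":1.5,"ax":0,"ay":0,"az":0,"hand":10},
  ],
)

```text
clock: 20.25
eef_pos: [570.9, 162.3, 74.0]
tcp_rot: [-3.141, -0.001, 0.206]
contact_force: [-0.9, 1.7, -0.4]
opening: 0.237
grasp_force: 118.5
```

drive_tool(
  plan=[
    {"x":0,"y":0,"z":0.04,"ax":0,"ay":0,"az":0,"hand":10},
    {"x":0,"y":0,"z":0.08,"ax":0,"ay":0,"az":0,"hand":10},
    {"x":0,"y":0,"z":0.08,"ax":0,"ay":0,"az":0,"hand":10},
  ],
)

```text
clock: 20.55
eef_pos: [571.1, 162.1, 70.3]
tcp_rot: [-3.141, -0.001, 0.206]
contact_force: [-2.3, 2.5, 3.9]
opening: 0.238
grasp_force: 119.1
```

drive_tool(
  plan=[
    {"x":0,"y":0,"z":0.03,"ax":0,"ay":0,"az":0,"hand":10},
    {"x":0,"y":0,"z":0.03,"ax":0,"ay":0,"az":0,"hand":10},
  ],
)

```text
clock: 20.75
eef_pos: [570.9, 162.1, 69.9]
tcp_rot: [-3.141, -0.001, 0.206]
contact_force: [-8.0, 0.3, 15.9]
opening: 0.239
grasp_force: 121.1
```

drive_tool(
  plan=[
    {"x":0,"y":0,"z":-0.3,"ax":0,"ay":0,"az":0,"hand":10},
    {"x":0,"y":0,"z":-0.8,"ax":0,"ay":0,"az":0,"hand":10},
    {"x":0,"y":0,"z":-1.4,"ax":0,"ay":0,"az":0,"hand":10},
    {"x":0,"y":0,"z":-1.4,"ax":0,"ay":0,"az":0,"hand":10},
    {"x":0,"y":0,"z":-1.4,"ax":0,"ay":0,"az":0,"hand":10},
  ],
)

```text
clock: 21.25
eef_pos: [570.9, 161.6, 138.8]
tcp_rot: [3.141, -0.001, 0.206]
contact_force: [0.3, -0.8, -3.7]
opening: 0.24
grasp_force: 118.1
```

```bash
python3 look.py m3; python3 - <<'E'
from h import *
# compare head/handle in image with m2 (slip check): shift in a window over the head
a,b=[np.float32(cv2.imread(f"pics/{n}.png",0)[120:340,215:430]) for n in("m2","m3")]
print(cv2.phaseCorrelate(a,b)); g=cv2.imread("pics/m3.png",0)
for n in("m2","m3"):
    im=cv2.imread(f"pics/{n}.png",0); print(n,np.flatnonzero(im[230,200:450]<80)[[0,-1]]+200, np.flatnonzero(im[100:360,320]<80)[[0,-1]]+100)
go([536.7,-136,140],11.8)
E
```

```text
yel [589. 238.] (array([600.9, -13.1]), 87.7, 49.3, -6.5) (array([598.1, -23.8]), 92.5, 52.0, -6.5)
yel [506. 211.] (array([605.9,  50.2]), 87.2, 44.1, -6.2) (array([603.4,  43. ]), 92.1, 46.5, -6.2)
((0.0658850384099452, 0.5387812692235769), 0.8650164396968889)
m2 [220 422] [126 332]
m3 [220 429] [126 332]
shift [-1.871  5.687 -0.042] turn [0.   0.01 0.  ] at [570.1 161.5 137.8] [180.    0.   11.8] t 21.3 q6 1.64
```

No slip in the grip. On to the right pin.

drive_tool(
  plan=[
    {"x":-0.2,"y":0.8,"z":0,"ax":0,"ay":0,"az":0,"hand":10},
    {"x":-0.5,"y":1.6,"z":0,"ax":0,"ay":0,"az":0,"hand":10},
    {"x":-0.8,"y":2.5,"z":0,"ax":0,"ay":0,"az":0,"hand":10},
    {"x":-1.1,"y":3.4,"z":0,"ax":0,"ay":0,"az":0,"hand":10},
    {"x":-1.4,"y":4.2,"z":0,"ax":0,"ay":0,"az":0,"hand":10},
    {"x":-1.7,"y":5.0,"z":0,"ax":0,"ay":0,"az":0,"hand":10},
    {"x":-1.87,"y":5.69,"z":0,"ax":0,"ay":0,"az":0,"hand":10},
    {"x":-1.87,"y":5.69,"z":0,"ax":0,"ay":0,"az":0,"hand":10},
  ],
)

```text
clock: 22.1
eef_pos: [536.0, -139.5, 136.9]
tcp_rot: [3.141, 0.002, 0.203]
contact_force: [0.8, 1.1, -3.6]
opening: 0.238
grasp_force: 118.6
```

drive_tool(
  plan=[
    {"x":0,"y":0,"z":0,"ax":0,"ay":0,"az":0,"hand":10},
    {"x":0,"y":0,"z":0,"ax":0,"ay":0,"az":0,"hand":10},
  ],
)

```text
clock: 22.3
eef_pos: [536.6, -135.1, 137.3]
tcp_rot: [-3.141, 0.002, 0.206]
contact_force: [0.2, 0.7, -4.9]
opening: 0.236
grasp_force: 118.6
```

```bash
python3 -c "
from h import *
go([536.7,-136,74],11.8)"
```

```text
shift [1.000e-03 1.900e-02 1.266e+00] turn [-0.01  0.02  0.  ] at [ 536.6 -135.1  137.3] [-1.799e+02  1.000e-01  1.180e+01] t 22.3 q6 1.11
```

drive_tool(
  plan=[
    {"x":0,"y":0,"z":0.4,"ax":0,"ay":0,"az":0,"hand":10},
    {"x":0,"y":0,"z":0.7,"ax":0,"ay":0,"az":0,"hand":10},
    {"x":0,"y":0,"z":0.9,"ax":0,"ay":0,"az":0,"hand":10},
    {"x":0,"y":0,"z":1.1,"ax":0,"ay":0,"az":0,"hand":10},
    {"x":0,"y":0,"z":1.25,"ax":0,"ay":0,"az":0,"hand":10},
    {"x":0,"y":0,"z":1.32,"ax":0,"ay":0,"az":0,"hand":10},
    {"x":0,"y":0,"z":1.32,"ax":0,"ay":0,"az":0,"hand":10},
  ],
)

```text
clock: 23.0
eef_pos: [537.4, -135.5, 72.2]
tcp_rot: [-3.141, -0.0, 0.206]
contact_force: [-1.9, 2.3, 1.8]
opening: 0.236
grasp_force: 119.2
```

drive_tool(
  plan=[
    {"x":0,"y":0,"z":0.03,"ax":0,"ay":0,"az":0,"hand":10},
    {"x":0,"y":0,"z":0.03,"ax":0,"ay":0,"az":0,"hand":10},
  ],
)

```text
clock: 23.2
eef_pos: [537.6, -135.8, 71.1]
tcp_rot: [3.141, -0.001, 0.206]
contact_force: [-0.7, 2.8, 2.7]
opening: 0.236
grasp_force: 119.2
```

drive_tool(
  plan=[
    {"x":0,"y":0,"z":0.03,"ax":0,"ay":0,"az":0,"hand":10},
    {"x":0,"y":0,"z":0.05,"ax":0,"ay":0,"az":0,"hand":10},
    {"x":0,"y":0,"z":0.05,"ax":0,"ay":0,"az":0,"hand":10},
  ],
)

```text
clock: 23.5
eef_pos: [537.4, -136.0, 69.7]
tcp_rot: [3.141, -0.001, 0.206]
contact_force: [-7.5, 2.6, 18.3]
opening: 0.235
grasp_force: 121.8
```

drive_tool(
  plan=[
    {"x":0,"y":0,"z":-0.3,"ax":0,"ay":0,"az":0,"hand":10},
    {"x":0,"y":0,"z":-0.9,"ax":0,"ay":0,"az":0,"hand":10},
    {"x":0,"y":0,"z":-1.6,"ax":0,"ay":0,"az":0,"hand":10},
    {"x":0,"y":0,"z":-2.4,"ax":0,"ay":0,"az":0,"hand":10},
    {"x":0,"y":0,"z":-2.4,"ax":0,"ay":0,"az":0,"hand":10},
    {"x":0,"y":0,"z":-2.4,"ax":0,"ay":0,"az":0,"hand":10},
  ],
)

```text
clock: 24.1
eef_pos: [537.6, -136.2, 188.7]
tcp_rot: [3.14, -0.002, 0.206]
contact_force: [-0.1, 0.5, -3.3]
opening: 0.234
grasp_force: 118.8
```

```bash
python3 -c "
from h import *
go([508.6,377.3,190],11.8)"
```

```text
shift [  1.533 -10.171  -0.034] turn [ 0.01 -0.01  0.  ] at [ 537.6 -136.2  188.7] [ 1.799e+02 -1.000e-01  1.180e+01] t 24.1 q6 1.11
```

drive_tool(
  plan=[
    {"x":0.1,"y":-0.8,"z":0,"ax":0,"ay":0,"az":0,"hand":10},
    {"x":0.3,"y":-1.6,"z":0,"ax":0,"ay":0,"az":0,"hand":10},
    {"x":0.4,"y":-2.4,"z":0,"ax":0,"ay":0,"az":0,"hand":10},
    {"x":0.5,"y":-3.2,"z":0,"ax":0,"ay":0,"az":0,"hand":10},
    {"x":0.6,"y":-4.0,"z":0,"ax":0,"ay":0,"az":0,"hand":10},
    {"x":0.8,"y":-4.8,"z":0,"ax":0,"ay":0,"az":0,"hand":10},
    {"x":0.9,"y":-5.6,"z":0,"ax":0,"ay":0,"az":0,"hand":10},
    {"x":1.0,"y":-6.4,"z":0,"ax":0,"ay":0,"az":0,"hand":10},
  ],
)

```text
clock: 24.9
eef_pos: [519.3, 188.7, 186.1]
tcp_rot: [3.141, 0.003, 0.206]
contact_force: [0.8, -1.0, -3.1]
opening: 0.238
grasp_force: 118.6
```

```bash
python3 -c "
from h import *
go([508.6,377.3,190],11.8)"
```

```text
shift [ 0.562 -3.735 -0.082] turn [0.01 0.03 0.  ] at [519.3 188.7 186.1] [180.    0.2  11.8] t 24.9 q6 1.71
```

drive_tool(
  plan=[
    {"x":0.1,"y":-0.8,"z":-0.04,"ax":0,"ay":0,"az":0,"hand":10},
    {"x":0.2,"y":-1.6,"z":-0.08,"ax":0,"ay":0,"az":0,"hand":10},
    {"x":0.4,"y":-2.4,"z":-0.08,"ax":0,"ay":0,"az":0,"hand":10},
    {"x":0.5,"y":-3.2,"z":-0.08,"ax":0,"ay":0,"az":0,"hand":10},
    {"x":0.56,"y":-3.65,"z":-0.08,"ax":0,"ay":0,"az":0,"hand":10},
    {"x":0.56,"y":-3.65,"z":-0.08,"ax":0,"ay":0,"az":0,"hand":10},
    {"x":0.56,"y":-3.65,"z":-0.08,"ax":0,"ay":0,"az":0,"hand":10},
    {"x":0.56,"y":-3.65,"z":-0.08,"ax":0,"ay":0,"az":0,"hand":10},
  ],
)

```text
clock: 25.7
eef_pos: [510.2, 370.6, 190.9]
tcp_rot: [3.14, 0.002, 0.206]
contact_force: [0.5, -0.4, -2.8]
opening: 0.237
grasp_force: 118.7
```

```bash
python3 -c "
from h import *
go([508.6,377.3,125],11.8)"
```

```text
shift [-0.002 -0.139  1.318] turn [ 0.01  0.02 -0.  ] at [510.2 370.6 190.9] [1.799e+02 1.000e-01 1.180e+01] t 25.7 q6 1.99
```

drive_tool(
  plan=[
    {"x":0,"y":-0.14,"z":0,"ax":0,"ay":0,"az":0,"hand":10},
    {"x":0,"y":-0.14,"z":0.5,"ax":0,"ay":0,"az":0,"hand":10},
    {"x":0,"y":-0.14,"z":1.0,"ax":0,"ay":0,"az":0,"hand":10},
    {"x":0,"y":-0.14,"z":1.3,"ax":0,"ay":0,"az":0,"hand":10},
    {"x":0,"y":-0.14,"z":1.3,"ax":0,"ay":0,"az":0,"hand":10},
    {"x":0,"y":-0.14,"z":1.3,"ax":0,"ay":0,"az":0,"hand":10},
  ],
)

```text
clock: 26.3
eef_pos: [509.6, 378.9, 127.7]
tcp_rot: [-3.142, -0.0, 0.206]
contact_force: [0.3, -0.6, -2.3]
opening: 0.238
grasp_force: 118.8
```

```bash
python3 -c "
from h import *
go([508.6,377.3,81.5],11.8)"
```

```text
shift [-0.027  0.026  0.924] turn [-0. -0. -0.] at [509.6 378.9 127.7] [-180.    -0.    11.8] t 26.3 q6 2.0
```

drive_tool(
  plan=[
    {"x":-0.02,"y":0.03,"z":0.2,"ax":0,"ay":0,"az":0,"hand":10},
    {"x":-0.02,"y":0.03,"z":0.4,"ax":0,"ay":0,"az":0,"hand":10},
    {"x":-0.02,"y":0.03,"z":0.6,"ax":0,"ay":0,"az":0,"hand":10},
    {"x":-0.02,"y":0.03,"z":0.75,"ax":0,"ay":0,"az":0,"hand":10},
    {"x":-0.02,"y":0.03,"z":0.88,"ax":0,"ay":0,"az":0,"hand":10},
    {"x":-0.02,"y":0.03,"z":0.88,"ax":0,"ay":0,"az":0,"hand":10},
    {"x":-0.02,"y":0.03,"z":0.88,"ax":0,"ay":0,"az":0,"hand":10},
  ],
)

```text
clock: 27.0
eef_pos: [508.7, 377.3, 83.2]
tcp_rot: [3.142, 0.0, 0.206]
contact_force: [0.8, 1.0, -3.1]
opening: 0.236
grasp_force: 118.9
```

drive_tool(
  plan=[
    {"x":0,"y":0,"z":0.03,"ax":0,"ay":0,"az":0,"hand":10},
    {"x":0,"y":0,"z":0.04,"ax":0,"ay":0,"az":0,"hand":10},
    {"x":0,"y":0,"z":0.04,"ax":0,"ay":0,"az":0,"hand":10},
  ],
  grip_force=40,
)

```text
clock: 27.3
eef_pos: [508.8, 377.3, 81.6]
tcp_rot: [-3.141, -0.0, 0.206]
contact_force: [0.3, 0.6, -1.2]
opening: 0.24
grasp_force: 118.9
```

drive_tool(
  plan=[
    {"x":0,"y":0,"z":0,"ax":0,"ay":0,"az":0,"hand":26},
    {"x":0,"y":0,"z":0,"ax":0,"ay":0,"az":0,"hand":32},
    {"x":0,"y":0,"z":0,"ax":0,"ay":0,"az":0,"hand":50},
    {"x":0,"y":0,"z":0,"ax":0,"ay":0,"az":0,"hand":50},
    {"x":0,"y":0,"z":0,"ax":0,"ay":0,"az":0,"hand":50},
    {"x":0,"y":0,"z":-0.5,"ax":0,"ay":0,"az":0,"hand":50},
    {"x":0,"y":0,"z":-1.0,"ax":0,"ay":0,"az":0,"hand":50},
    {"x":0,"y":0,"z":-1.46,"ax":0,"ay":0,"az":0,"hand":50},
  ],
)

```text
clock: 28.1
eef_pos: [508.6, 377.2, 155.2]
tcp_rot: [3.142, 0.0, 0.206]
contact_force: [-0.2, 0.3, -0.1]
opening: 0.581
grasp_force: 0.0
```

drive_tool(
  plan=[
    {"x":0,"y":0,"z":0,"ax":0,"ay":0,"az":0,"hand":50},
    {"x":0,"y":0,"z":0,"ax":0,"ay":0,"az":0,"hand":50},
    {"x":0,"y":0,"z":0,"ax":0,"ay":0,"az":0,"hand":50},
  ],
)

```text
clock: 28.4
eef_pos: [508.0, 376.7, 153.2]
tcp_rot: [3.141, 0.002, 0.206]
contact_force: [-0.6, -0.1, 0.1]
opening: 0.584
grasp_force: 0.0
```

```bash
python3 look.py w12; python3 - <<'E'
from h import *
ci=imaging.camera_info("wrist"); go([508,376,153])
for n in("w11","w12"):
    g=cv2.imread(f"pics/{n}.png",0); h=cv2.cvtColor(cv2.imread(f"pics/{n}.png"),cv2.COLOR_BGR2HSV)
    w=cv2.inRange(h,(12,50,110),(24,180,255))
    print(n,"head cols",np.flatnonzero(g[172,230:410]<80)[[0,-1]]+230,"rows",np.flatnonzero(g[90:250,322]<80)[[0,-1]]+90,"wood",[(r_,np.flatnonzero(w[r_,240:400])[[0,-1]]+240) for r_ in(60,270,440)],"far end row",np.flatnonzero(w[:100,320])[0],"near",np.flatnonzero(w[300:,315])[-1]+300)
E
```

```text
shift [-0.002  0.014  0.001] turn [0. 0. 0.] at [508.  376.7 153.1] [1.80e+02 1.00e-01 1.18e+01] t 28.4 q6 2.0
w11 head cols [262 378] rows [112 230] wood [(60, array([283, 375])), (270, array([289, 368])), (440, array([303, 339]))] far end row 42 near 455
w12 head cols [261 377] rows [113 229] wood [(60, array([285, 376])), (270, array([290, 369])), (440, array([298, 334]))] far end row 42 near 453
```

The mallet hangs within about 2 mm of how it started. Retreating over the jig to check the pins.

drive_tool(
  plan=[
    {"x":0,"y":0,"z":-0.9,"ax":0,"ay":0,"az":0,"hand":50},
    {"x":0,"y":0.3,"z":-1.8,"ax":0,"ay":0,"az":0.4,"hand":50},
    {"x":0.1,"y":1.1,"z":-1.9,"ax":0,"ay":0,"az":0.8,"hand":50},
    {"x":0.2,"y":2.0,"z":-1.9,"ax":0,"ay":0,"az":1.2,"hand":50},
    {"x":0.3,"y":3.0,"z":-1.9,"ax":0,"ay":0,"az":1.6,"hand":50},
    {"x":0.4,"y":4.0,"z":-1.9,"ax":0,"ay":0,"az":2.0,"hand":50},
    {"x":0.5,"y":5.0,"z":-1.9,"ax":0,"ay":0,"az":2.5,"hand":50},
    {"x":0.5,"y":5.9,"z":-1.9,"ax":0,"ay":0,"az":3.0,"hand":50},
  ],
)

```text
clock: 29.25
eef_pos: [593.7, 91.3, 248.2]
tcp_rot: [3.141, 0.001, -0.11]
contact_force: [1.0, 1.3, -0.2]
opening: 0.584
grasp_force: 0.0
```

drive_tool(
  plan=[
    {"x":0,"y":0.6,"z":0,"ax":0,"ay":0,"az":0,"hand":50},
    {"x":0,"y":1.2,"z":0,"ax":0,"ay":0,"az":0,"hand":50},
    {"x":0,"y":1.2,"z":0,"ax":0,"ay":0,"az":0,"hand":50},
    {"x":0,"y":1.2,"z":0,"ax":0,"ay":0,"az":0,"hand":50},
    {"x":0,"y":1.2,"z":0,"ax":0,"ay":0,"az":0,"hand":50},
  ],
)

```text
clock: 29.75
eef_pos: [587.0, 34.7, 248.8]
tcp_rot: [-3.141, 0.001, -0.108]
contact_force: [-0.5, 0.5, -0.1]
opening: 0.585
grasp_force: 0.0
```

```bash
python3 look.py w13; python3 - <<'E'
from h import *
ci=imaging.camera_info("wrist"); go([560,50,240]); g=cv2.imread("pics/w13.png",0)
for P in((623.5,172.9),(591,-124.7)):
    for z in(64,44): print(z,proj(ci,[*P,z])[0].round())
h=cv2.cvtColor(cv2.imread("pics/w13.png"),cv2.COLOR_BGR2HSV)
m=(g>190).astype(np.uint8)
for c in blobs(m,60): print(cv2.boundingRect(c),cv2.minEnclosingCircle(c))
E
```

```text
yel [286. 174.] (array([605.1,  61.9]), 85.7, 32.2, -6.2) (array([602.6,  63.3]), 89.0, 33.4, -6.2)
yel [365. 170.] (array([600.9,  -6.1]), 86.4, 32.9, -6.5) (array([598.3,  -7.3]), 89.7, 34.2, -6.5)
shift [-0.569 -0.242  0.179] turn [0. 0. 0.] at [587.   34.9 248.9] [-180.     0.    -6.1] t 29.8 q6 1.73
64 [142. 177.]
44 [151. 172.]
64 [519. 178.]
44 [508. 174.]
(542, 382, 80, 63) ((581.30615234375, 413.403076171875), 43.834415435791016)
(133, 305, 60, 59) ((163.28201293945312, 335.62457275390625), 30.80002212524414)
(502, 164, 15, 18) ((509.3571472167969, 172.2142791748047), 9.806900024414062)
```

```bash
python3 - <<'E'
from h import *
im=cv2.imread("pics/w13.png"); h=cv2.cvtColor(im,cv2.COLOR_BGR2HSV).astype(int)
for (u,v) in((147,174),(513,175)):
    w=im[v-30:v+30,u-30:u+30].astype(int); gr=w.mean(2); m=(gr>155)&(w.max(2)-w.min(2)<14)
    for c in blobs(m,20): print((u,v),cv2.minEnclosingCircle(c+np.array([u-30,v-30])),cv2.contourArea(c))
    print(np.c_[gr[30]].T.astype(int)[0][::3])
E
```

```text
(147, 174) ((150.5, 171.5), 12.90358829498291) 427.0
[145  87 134 139 137 137 137 129 180 190 189 181 182 181 181 157  73  86
  86 136]
(513, 175) ((508.3571472167969, 173.64285278320312), 12.545928955078125) 420.5
(513, 175) ((537.5, 174.5), 29.841346740722656) 195.0
[137 100  79  80  77 182 189 210 206 215 213 184 176 136 134 135 134 135
 155 189]
```

Both pins show at their home positions: (150,171) and (508,174), against (151,172) and (508,174) predicted for a height of 44 mm. Handing in.

```bash
python3 -c "
from rig import r
print(r.sign_off())"
```

```text
the job is handed in; nothing more can be done
None
```

The job is done and handed in: both brass weights lie flat in pockets 1 and 2, the lever is caught, both pins are home, and the mallet hangs back on its two hooks. It took about 30 s of the 210 s allowed.

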